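# Seat and clamp a steel column in an inclined V-block

## Robot

A 6-joint arm with a two-finger parallel gripper is mounted at the origin on a cart in front of the work surface, level with it; the furniture and walls round the work are solid. World frame = base frame: x ahead of the robot, y to its left, z up, the work surface at z = 0. Lengths are in mm, angles in rad, forces in N, time in s.
With the tool pointing down it reaches from about 400 to 925 mm from the base axis. Payload 12.5 kg.
Tool frame: the origin (TCP) lies on the centre line of the jaws, within the pads' length; the fingertips stand 14 mm ahead of it and the grasp point (between the pads) lies 5 mm behind it; z points along the fingers, y is the direction in which the jaws open and shut (so a half turn about z gives the same grasp; the last joint's range is limited). The gripper opens to 95 mm and grips with 3 to 60 N. Pads are 20 mm wide; open, the fingers measure 119 mm over their backs; the gripper's body (75 mm by 180 mm) begins 59 mm behind the grasp point.
Start: joints at [-1.422, 0.491, 1.559, -0, 1.092, -0.106], TCP at [157.555, -604.832, 228.661] pointing down, gripper open.
Joint ranges: [-3.1, 3.1], [-0.84, 2.19], [0.05, 2.79], [-1.13, 4.28], [0.06, 2.93], [-2.69, 2.69]. Speed limits (rad/s): [2.22, 2.22, 2.79, 3.14, 3.14, 3.14].

## Interface

Orientations are given as [roll, pitch, yaw] about the fixed x, y, z axes, in that order (R = Rz(yaw) Ry(pitch) Rx(roll)).
In Python, from cell import * gives the robot as it stands.
- The arm moves only by the tool play_rows, never from a script. Its argument "moves" is a list of rows, each a list of 7 numbers: the shift along the tool's x, y, z in m, then the turn, a rotation vector about the tool's x, y, z in rad, then the opening in per cent of the stroke, from 0 (shut) to 100 (fully open). In form: [[tx, ty, tz, ax, ay, az, claw], ...]. A call has 1 to 8 rows; each row shifts and turns the pose as measured when the row begins, along the tool's axes as they then stand; what a row does not reach is not made up. A row lasts 1/10 s, in which the tool goes at most 50 mm and 8.59 degrees, less where a joint would pass 70% of its speed; a pose out of reach is approached as far as the arm can. A call is refused whole if a number of a shift passes 0.05 or a number of a turn 0.15, either way. A call with a gripper value outside its range is refused whole. The fingers move at their own pace and stop on an object; the grip force is fixed at half the most. Time passes only in rows, so rows that do not move let the fingers close. It gives the time, the measured TCP pose, the force and the opening at its end, in the units of the state.
- state(): the state, without advancing time (a new reading comes with each control period).
- read_camera(name): name is "scene" or "side" or "wrist"; returns a dict with "img" (480x640x3 uint8, red, green, blue), "fx", "fy", "cx", "cy" (pixels), "R" (3x3) and "t" (3): a world point X has camera coordinates R X + t. Camera axes: x right, y down, z forward; pixel columns grow to the right and rows downward; lengths in mm; the calibration is good to about 2 mm. The wrist camera is an equidistant fisheye: a pixel r from the principal point sees the ray r / f radians off the axis. A picture is of the moment at which its call begins. There is no depth.
- job_done(): hands the job in, once; it reports no verdict.
The state is a dict: "t": time; "joints": joint angles; "qvel": joint speeds; "tau": joint torques, N m; "eef_pos": TCP position; "tcp_rot": TCP orientation; "ft_force": force on the tool from outside, world axes, zero at the start; "moment": the same for the moment, N m; "opening": opening from 0.0 (shut) to 1.0 (fully open).
Only numpy, scipy, OpenCV 4.12 (cv2) and the standard library are available. Lean on these libraries where they do the work, as an engineer would, in place of code of your own. Each camera call takes 0.05 s, during which the arm holds its last target.

## Task

Take the steel column out of its saddle and lower it gently, without dropping it, into the two V-notches of the sloping fixture so that it beds evenly in both. Then, with the clamp arm still open, slide it gently down the slope until it has pushed the sprung stop pad fully in; let it go and swing the clamp arm over it, pressing the arm down until its pad bears on the column. Leave the other things on the worktop where they are.

Things in the scene. Friction and masses are not known exactly. Their poses are not given: they have to be found in the camera images.
- column_mid (a point): Centre of the loose steel column: plain round barrel 30 mm in diameter, 180 mm long over all (the last 6 mm at each end is a 20 mm spigot), about 0.35 kg; x runs along its axis; either end may go down. It starts level in the saddle, axis 45 mm above the worktop. Grip it across the barrel near the middle.
- saddle: Fixed grey storage saddle, 150 x 60 x 39 mm, origin at the centre of its underside; x runs along the column that lies in it on two supports 60 mm either side of the middle, between lips that rise to 39 mm; between the supports there is only an 8 mm base plate.
- fixture: Fixed aluminium base of the sloping fixture, 260 x 100 mm, origin at the centre of its underside; x points away from the robot, towards the high end. The whole fixture carries the V-notches, the stop and the clamp.
- v_seat: Sloping V-block pair, fixed on the base. Origin: on the axis of a column bedded in the V-notches, midway between them. x runs up the slope along the V (30 degrees above level, away from the robot), y across it to the left, z square out of the slope. The bedded column's middle may lie up to 20 mm either way along x. It does not slide down by itself; friction holds it.
- v_low (a point): Point on the seat axis at the lower V-notch, x = -54 mm of v_seat: a 90-degree notch, 24 mm long; its lips rise to z = +3 mm, 24 mm either side of the axis.
- v_high (a point): The same at the upper V-notch, x = +54 mm of v_seat. Between the two notches (x = -42 to +42 mm) only a flat plate lies below, its surface at z = -36 mm, so the fingers have room there. Contact forces in the notches adding up to over 60 N are too hard.
- stop_pad (a joint): Sprung pad at the low end of the V, 22 mm across, on its axis, facing up the slope; 0 = out, 0.005 m = fully in (about 1.1 N, then rigid). Its block is locked at an unknown place, new each time: with the pad fully in, the column's middle is at x = -5 to +15 mm of v_seat. Feel for it; lower the column with its middle at x = +22 to +28 mm. Over 20 N on it is too hard.
- clamp_arm (a joint): Hinge of the clamp arm (rad): about 0 = pad on the bedded column, grows as it opens; starts at 1.75 to 2.05 (open, leaning outward). The hinge axis is parallel to v_seat x, through y = +38, z = +22 mm of v_seat; it is stiff (about 0.1 N m) and stays where it is left. Closing moves the tip towards -y, then down.
- clamp_tip (a point): Free end of the clamp arm, a flat steel bar 14 mm wide, 8 mm thick that reaches 64 mm from its hinge, at x = +73 mm of v_seat; open, it stands up to z = +90 mm there: bring the column in above it. Its rubber pad sits 38 mm from the hinge; closed, the arm's outer face lies at z = +26 mm of v_seat.
- tube_mid (a point): Bystander: conical tube with a cap, standing upright, 33 mm in diameter, 115 mm high; point half-way up.
- vial_mid (a point): Bystander: small reagent vial, 32 mm in diameter, 58 mm high; point half-way up.
- timer_mid (a point): Bystander: bench timer, 66 x 66 x 23 mm; point half-way up.

How it is judged:
By the outcome, as a careful person would: the job done as asked, in the order asked, and still so for the second after the job is handed in, with the robot touching nothing.
It also fails if it takes over 58 s, if anything falls off the work surface, if the arm or the gripper's body presses on something with over 40 N, if the wrist force passes 120 N, or if a joint passes its speed limit or range.

## Working session

There is one attempt and no reset: what is moved stays moved. The work goes in short steps, Python scripts to look and compute and a tool call to move; the robot and the scene stay as the last step left them, time stands still between calls to the robot, and variables do not carry over. Pictures are saved under pics/ and viewed, and the job is handed in when it is done.

Besides the shell and the picture viewer there is one more tool, called after "Request:" as name(argument=value, ...) on one line, values as JSON. play_rows: Moves the arm, as the interface text tells. Its arguments: {"type":"object","properties":{"moves":{"type":"array"}},"required":["moves"]}

```bash
ls; mkdir -p pics
python3 - <<'E'
from cell import *
import cv2
for n in ["scene","side","wrist"]:
    c=read_camera(n); cv2.imwrite(f"pics/{n}0.png",c["img"][:,:,::-1])
    print(n,c["fx"],c["fy"],c["cx"],c["cy"],c["R"],c["t"])
print(state())
E
```

```text
pics
scene 483.50491126557034 483.50491126557034 323.54975024757476 245.80397359531534 [[ 0.80814293  0.58889945 -0.01012157]
 [ 0.44779474 -0.6254875  -0.63894073]
 [-0.38260276  0.51182305 -0.76918938]] [-520.33122042 -100.14030045 1219.30341536]
side 608.6033637983877 608.6033637983877 318.06635392352666 236.78740910128084 [[-0.403119   -0.91514329  0.00279742]
 [-0.70294623  0.3076864  -0.6412454 ]
 [ 0.5859707  -0.26046464 -0.76733077]] [ 346.84873421  445.01576821 1100.44431825]
wrist 371.64829954431775 371.64829954431775 322.59975410129556 239.2973457741089 [[ 0.25166931 -0.96781252 -0.00122131]
 [-0.93869572 -0.24440462  0.24313931]
 [-0.23561176 -0.06004427 -0.96999061]] [-623.48170442  -28.03672428  388.91598557]
{'t': 0.15, 'joints': array([-1.42157795e+00,  4.91404684e-01,  1.55929323e+00,  1.94823973e-05,
        1.09167458e+00, -1.05594494e-01]), 'qvel': array([ 0.00064932, -0.00148068, -0.00214485,  0.00057526, -0.00011434,
       -0.00054954]), 'tau': array([ 1.29853317e-03, -6.12898064e+01, -2.58279669e+01,  6.92833099e-02,
        4.73129586e-02, -7.01628528e-05]), 'eef_pos': array([ 157.54730728, -604.66129234,  228.21176221]), 'tcp_rot': array([-3.14081897e+00, -9.93797982e-05,  2.54803846e-01]), 'ft_force': array([0.64515505, 0.0454215 , 0.01664379]), 'moment': array([-0.01895905, -0.02169613,  0.02079426]), 'opening': 1.0012546789820063}
```

View pics/scene0.png

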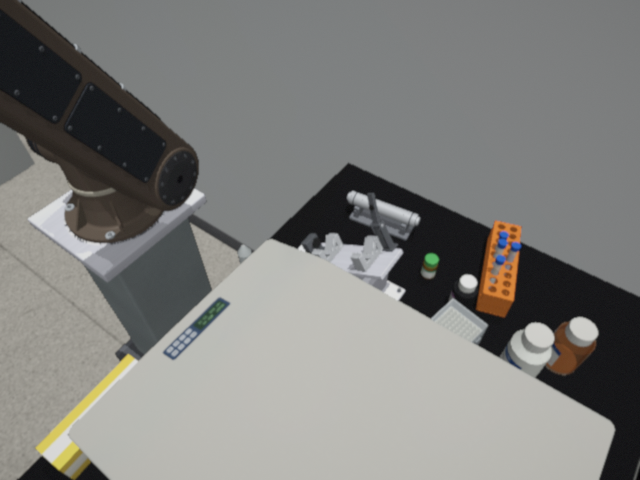

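View pics/side0.png

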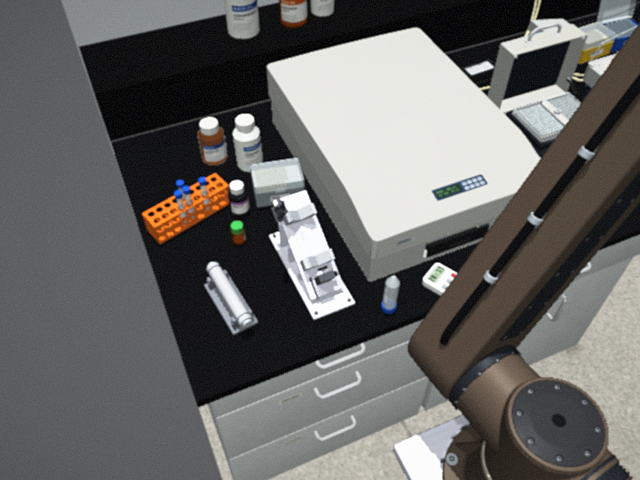

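View pics/wrist0.png

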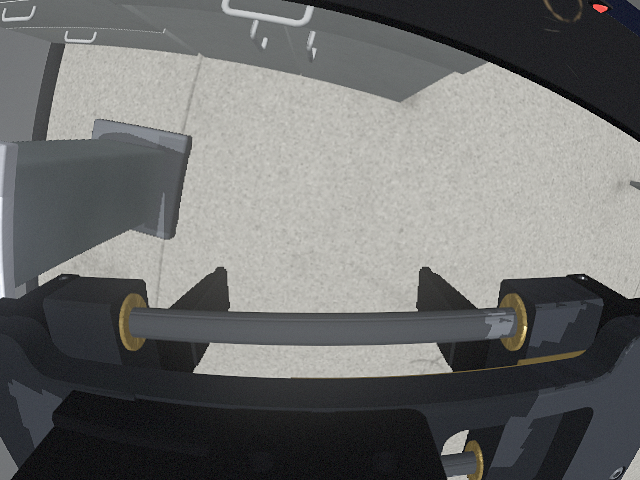

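```bash
cat > h.py <<'E'
import numpy as np, cv2
from cell import *
def cam(n,save=None):
    c=read_camera(n)
    if save: cv2.imwrite(f"pics/{save}.png",c["img"][:,:,::-1])
    return c
def crop(c,x0,y0,x1,y1,s,name):
    im=cv2.resize(c["img"][y0:y1,x0:x1,::-1],None,fx=s,fy=s,interpolation=cv2.INTER_CUBIC)
    cv2.imwrite(f"pics/{name}.png",im)
def ray(c,u,v,fish=False):
    if fish:
        d=np.array([u-c["cx"],v-c["cy"]]);r=np.hypot(*d);th=r/c["fx"]
        k=np.array([*(d/max(r,1e-9)*np.sin(th)),np.cos(th)])
    else: k=np.array([(u-c["cx"])/c["fx"],(v-c["cy"])/c["fy"],1])
    R=np.array(c["R"]);o=-R.T@np.array(c["t"]);return o,R.T@(k/np.linalg.norm(k))
def onz(c,u,v,z,fish=False):
    o,d=ray(c,u,v,fish);return o+d*(z-o[2])/d[2]
def proj(c,X,fish=False):
    p=np.array(c["R"])@np.array(X,float)+np.array(c["t"])
    if fish:
        rr=np.hypot(p[0],p[1]);th=np.arctan2(rr,p[2]);return np.array([c["cx"]+c["fx"]*th*p[0]/rr,c["cy"]+c["fx"]*th*p[1]/rr])
    return np.array([c["cx"]+c["fx"]*p[0]/p[2],c["cy"]+c["fy"]*p[1]/p[2]])
def tri(*rays):
    A=0;b=0
    for o,d in rays:
        P=np.eye(3)-np.outer(d,d);A=A+P;b=b+P@o
    X=np.linalg.solve(A,b);return X,[np.linalg.norm((np.eye(3)-np.outer(d,d))@(X-o)) for o,d in rays]
E
python3 - <<'E'
from h import *
s=cam("side");c=cam("scene")
print(ray(s,0,0)[0],ray(c,0,0)[0])
crop(s,190,180,370,345,4,"sc1")
crop(c,290,170,490,320,4,"cc1")
print(onz(s,228,288,45),onz(s,310,270,0), onz(s,238,235,20),onz(s,390,300,40),onz(s,440,280,20))
E
```

```text
[-192.18465937  467.11782349 1128.79881805] [ 931.85314814 -380.28132901  868.624947  ]
[581.35707744 336.35200779  45.        ] [585.73397728 141.3706407    0.        ] [735.99714616 263.00582981  20.        ] [415.57689846  27.37872855  40.        ] [ 429.29729613 -108.87145592   20.        ]
```

View pics/sc1.png

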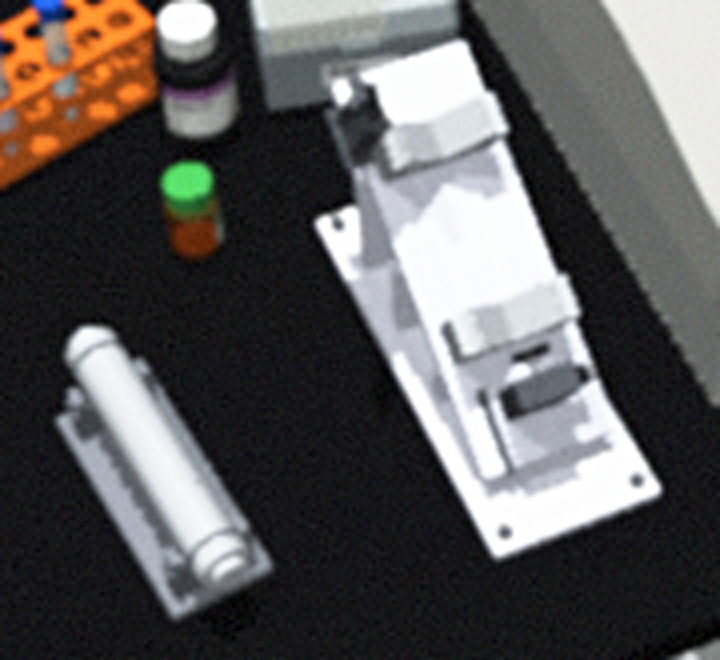

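View pics/cc1.png

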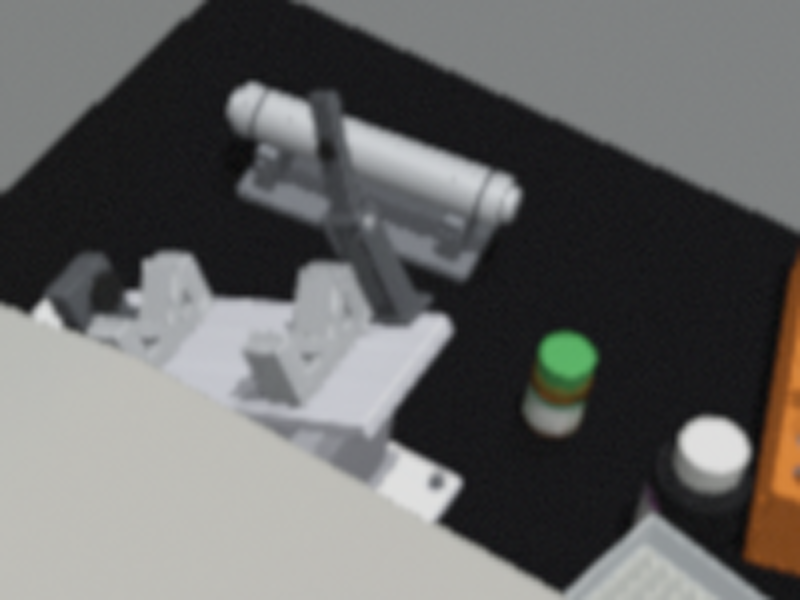

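Run:
```python
from h import *
s=cam("side");c=cam("scene")
crop(s,250,20,560,300,2.5,"box")
```

```text
(no output)
```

View pics/box.png

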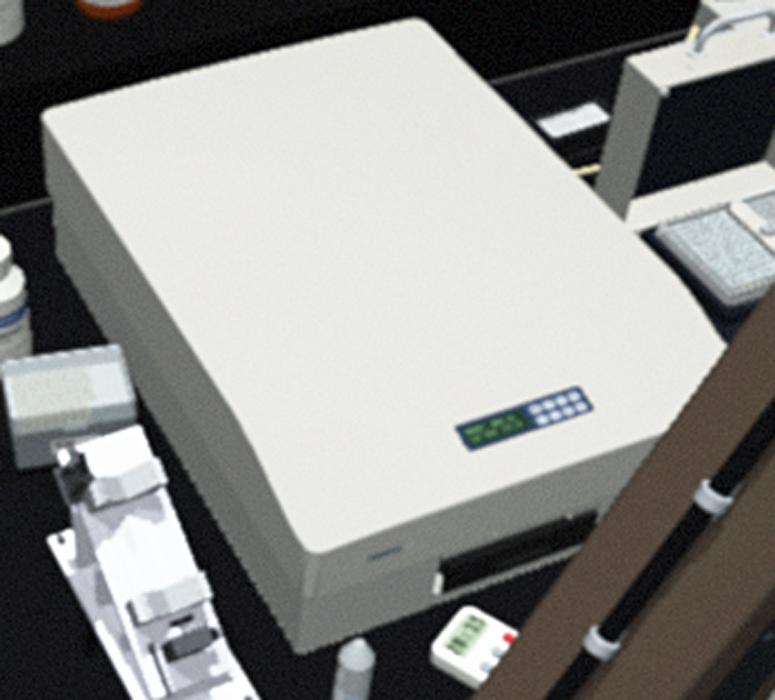

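Run:
```python
from h import *
s=cam("side");c=cam("scene")
print(onz(s,370,281,0)); print(tri(ray(s,375,239),ray(c,270,242)))
print(tri(ray(s,268,64),ray(c,612,428)))
print("tube", onz(s,391,283,113),onz(s,388,310,0))
# column ends
for u,v in [(90,343),(222,558)]:
    print(onz(s,190+u/4,180+v/4,45))
for u,v in [(240,108),(508,198)]:
    print(onz(c,290+u/4,170+v/4,45))
# base holes/corners
for u,v in [(500,557),(660,492),(318,220),(504,531),(637,480),(337,224)]:
    print(onz(s,190+u/4,180+v/4,8).round(1))
```

```text
[502.15787146  28.45350275   0.        ]
(array([492.4040423 ,  35.53432398, 164.52300306]), [np.float64(0.993399584580856), np.float64(0.9933995845808682)])
(array([1108.96498652,   33.88992894,  198.15734171]), [np.float64(0.11544827668283286), np.float64(0.11544827668264274)])
tube [410.91052813  35.27483205 113.        ] [416.3598119   27.70080839   0.        ]
[652.82983204 348.89372693  45.        ]
[490.57017321 328.2446888   45.        ]
[483.87508399 328.80638294  45.        ]
[651.37585788 357.54164249  45.        ]
[454.3 186.1   8. ]
[457.4  88.8   8. ]
[715.7 191.4   8. ]
[468.6 177.5   8. ]
[469.6  96.9   8. ]
[708.2 182.1   8. ]
```

Run:
```python
from h import *
from scipy.spatial.transform import Rotation as Ro
w=cam("wrist");st=state()
R=Ro.from_euler("xyz",st["tcp_rot"]).as_matrix()
o=ray(w,0,0,True)[0]
print(R.T@(o-st["eef_pos"])); print(R.T@np.array(w["R"]).T)
```

```text
[  67.09026784   -0.97094411 -155.14777485]
[[-4.45963291e-04 -9.69969024e-01 -2.43228068e-01]
 [ 9.99999859e-01 -3.62530844e-04 -3.87782298e-04]
 [ 2.87959140e-04 -2.43228207e-01  9.69969049e-01]]
```

Add to h.py:
```python
from scipy.spatial.transform import Rotation as Ro
def pose():
    st=state();return np.array(st["eef_pos"]),Ro.from_euler("xyz",st["tcp_rot"])
def plan(pts,claw=100,p=None,R=None):
    """pts list of (pos,Rotation); prints rows"""
    if p is None:p,R=pose()
    out=[]
    for q,Q in pts:
        s=R.inv().apply(np.array(q)-p)/1000;r=(R.inv()*Q).as_rotvec()
        out.append([round(float(x),4) for x in [*s,*r]]+[claw]);p,R=np.array(q),Q
    for i in range(0,len(out),8):print(out[i:i+8])
def arc(N,phi1,r1,z1,yaw1,claw=100):
    p,R=pose();phi0=np.arctan2(p[1],p[0]);r0=np.hypot(p[0],p[1]);y0=R.as_euler("xyz")[2]
    P=[]
    for i in range(1,N+1):
        f=i/N;ph=phi0+(phi1-phi0)*f;r=r0+(r1-r0)*f
        P.append(([r*np.cos(ph),r*np.sin(ph),p[2]+(z1-p[2])*f],Ro.from_euler("xyz",[np.pi,0,y0+(yaw1-y0)*f])))
    plan(P,claw)
def lin(N,q,Q,claw=100):
    p,R=pose();rv=(R.inv()*Q).as_rotvec();q=np.array(q,float)
    plan([(p+(q-p)*i/N,R*Ro.from_rotvec(rv*i/N)) for i in range(1,N+1)],claw,p,R)
```

```text
(no output)
```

Request:
play_rows(moves=[[0,0,-0.05,0,0,0,100],[0,0,-0.05,0,0,0,100],[0,0,-0.05,0,0,0,100]])

```text
t: 0.8
eef_pos: [157.2, -603.3, 374.9]
tcp_rot: [-3.127, -0.001, 0.255]
ft_force: [-0.0, -0.8, -1.0]
opening: 0.996
```

```bash
python3 -c "
from h import *
print(state()); arc(26,0.47,600,370,3.27)"
```

```text
{'t': 0.8, 'joints': array([-1.42172912e+00,  3.92079540e-01,  1.33410232e+00, -6.44764738e-05,
        1.42959013e+00, -1.05635117e-01]), 'qvel': array([-3.66877608e-04, -2.52340840e-01, -8.90338924e-01,  1.10453452e-05,
        1.14012703e+00,  1.55500268e-03]), 'tau': array([ 3.32745127e-01, -5.85937178e+01, -2.52279121e+01,  7.44594214e-02,
       -1.63103867e+00, -7.42410397e-03]), 'eef_pos': array([ 157.22441625, -603.2846221 ,  374.94395361]), 'tcp_rot': array([-3.12748563e+00, -1.43165769e-03,  2.54701748e-01]), 'ft_force': array([-0.03907714, -0.81433199, -1.01605683]), 'moment': array([-0.03013943,  0.02017639,  0.02553887]), 'opening': 0.9959582299062784}
[[0.0427, -0.0024, 0.0003, -0.014, -0.0022, -0.116, 100], [0.0427, -0.0004, 0.0002, -0.0, 0.0, -0.116, 100], [0.0426, 0.0017, 0.0002, 0.0, 0.0, -0.116, 100], [0.0424, 0.0037, 0.0002, 0.0, 0.0, -0.116, 100], [0.0422, 0.0057, 0.0002, 0.0, 0.0, -0.116, 100], [0.0418, 0.0076, 0.0002, 0.0, 0.0, -0.116, 100], [0.0413, 0.0096, 0.0002, 0.0, 0.0, -0.116, 100], [0.0408, 0.0115, 0.0002, 0.0, 0.0, -0.116, 100]]
[[0.0401, 0.0134, 0.00
[... 166 characters left out ...]
6, 100], [0.0367, 0.0206, 0.0002, 0.0, 0.0, -0.116, 100], [0.0356, 0.0223, 0.0002, 0.0, 0.0, -0.116, 100], [0.0345, 0.0239, 0.0002, -0.0, 0.0, -0.116, 100], [0.0332, 0.0254, 0.0002, 0.0, 0.0, -0.116, 100]]
[[0.032, 0.0269, 0.0002, 0.0, 0.0, -0.116, 100], [0.0306, 0.0284, 0.0002, -0.0, 0.0, -0.116, 100], [0.0292, 0.0298, 0.0002, 0.0, 0.0, -0.116, 100], [0.0277, 0.0311, 0.0002, -0.0, 0.0, -0.116, 100], [0.0262, 0.0323, 0.0002, 0.0, 0.0, -0.116, 100], [0.0246, 0.0334, 0.0002, 0.0, 0.0, -0.116, 100], [0.0229, 0.0345, 0.0002, -0.0, 0.0, -0.116, 100], [0.0213, 0.0355, 0.0002, 0.0, 0.0, -0.116, 100]]
[[0.0195, 0.0364, 0.0002, 0.0, 0.0, -0.116, 100], [0.0178, 0.0372, 0.0002, -0.0, 0.0, -0.116, 100]]
```

Request:
play_rows(moves=[[0.0427,-0.0024,0.0003,-0.014,-0.002,-0.116,100],[0.0427,-0.0004,0.0002,0,0,-0.116,100],[0.0426,0.0017,0.0002,0,0,-0.116,100],[0.0424,0.0037,0.0002,0,0,-0.116,100],[0.0422,0.0057,0.0002,0,0,-0.116,100],[0.0418,0.0076,0.0002,0,0,-0.116,100],[0.0413,0.0096,0.0002,0,0,-0.116,100],[0.0408,0.0115,0.0002,0,0,-0.116,100]])

```text
t: 1.6
eef_pos: [448.1, -422.7, 380.2]
tcp_rot: [3.133, 0.012, 1.209]
ft_force: [-0.2, -0.1, -0.1]
opening: 0.998
```

```bash
python3 -c "
from h import *
s=state();print(s['joints'],s['eef_pos'],s['tcp_rot']); arc(18,0.47,600,370,3.27)"
```

```text
[-0.86044376  0.36596087  1.36126307 -0.00707102  1.40111765 -0.49748244] [ 448.120864   -422.68284666  380.20159998] [3.13328422 0.01245975 1.20893112]
[[0.0396, 0.0139, 0.0002, 0.0076, 0.0129, -0.1144, 100], [0.0388, 0.0157, 0.0006, 0.0, 0.0, -0.1145, 100], [0.038, 0.0175, 0.0006, 0.0, 0.0, -0.1145, 100], [0.0371, 0.0192, 0.0006, -0.0, 0.0, -0.1145, 100], [0.0361, 0.0209, 0.0006, 0.0, 0.0, -0.1145, 100], [0.035, 0.0225, 0.0006, -0.0, 0.0, -0.1145, 100], [0.0339, 0.0241, 0.0006, 0.0, 0.0, -0.1145, 100], [0.0327, 0.0256, 0.0006, 0.0, 0.0, -0.1145, 100]]
[[0.0314, 0.027, 0.0006, -0.0, 0.0, -0.1145, 100], [0.0301, 0.0284, 0.0006, 0.0, 0.0, -0.1145, 100], [0.0287, 0.0297, 0.0006, 0.0, 0.0, -0.1145, 100], [0.0273, 0.031, 0.0006, 0.0, 0.0, -0.1145, 100], [0.0258, 0.0322, 0.0006, 0.0, 0.0, -0.1145, 100], [0.0242, 0.0333, 0.0006, -0.0, 0.0, -0.1145, 100], [0.0226, 0.0343, 0.0006, 0.0, 0.0, -0.1145, 100], [0.021, 0.0353, 0.0006, 0.0, 0.0, -0.1145, 100]]
[[0.0193, 0.0361, 0.0006, 0.0, 0.0, -0.1145, 100], [0.0176, 0.0369, 0.0006, -0.0, 0.0, -0.1145, 100]]
```

Request:
play_rows(moves=[[0.0396,0.0139,0.0002,0.0076,0.0129,-0.1144,100],[0.0388,0.0157,0.0006,0,0,-0.1145,100],[0.038,0.0175,0.0006,0,0,-0.1145,100],[0.0371,0.0192,0.0006,0,0,-0.1145,100],[0.0361,0.0209,0.0006,0,0,-0.1145,100],[0.035,0.0225,0.0006,0,0,-0.1145,100],[0.0339,0.0241,0.0006,0,0,-0.1145,100],[0.0327,0.0256,0.0006,0,0,-0.1145,100]])

```text
t: 2.4
eef_pos: [596.5, -112.9, 374.4]
tcp_rot: [3.142, -0.001, 2.164]
ft_force: [0.8, -0.2, 0.3]
opening: 0.996
```

```bash
python3 -c "
from h import *
s=state();print(s['joints'],s['eef_pos'],s['tcp_rot']); arc(10,0.47,600,370,3.27)"
```

```text
[-2.96063150e-01  3.59295889e-01  1.38586164e+00  6.50999090e-04
  1.39715977e+00 -8.89853946e-01] [ 596.45341337 -112.86451075  374.41739632] [ 3.14155072e+00 -9.66669902e-04  2.16447444e+00]
[[0.0297, 0.0266, 0.0005, 0.0001, -0.001, -0.1106, 100], [0.0284, 0.0279, 0.0004, 0.0, 0.0, -0.1106, 100], [0.0271, 0.0291, 0.0004, 0.0, 0.0, -0.1106, 100], [0.0258, 0.0302, 0.0004, -0.0, 0.0, -0.1106, 100], [0.0244, 0.0313, 0.0004, 0.0, 0.0, -0.1106, 100], [0.0229, 0.0323, 0.0004, -0.0, 0.0, -0.1106, 100], [0.0214, 0.0333, 0.0004, -0.0, 0.0, -0.1106, 100], [0.0199, 0.0342, 0.0004, 0.0, 0.0, -0.1106, 100]]
[[0.0183, 0.035, 0.0004, -0.0, 0.0, -0.1106, 100], [0.0167, 0.0357, 0.0004, 0.0, 0.0, -0.1106, 100]]
```

Request:
play_rows(moves=[[0.0297,0.0266,0.0005,0,-0.001,-0.1106,100],[0.0284,0.0279,0.0004,0,0,-0.1106,100],[0.0271,0.0291,0.0004,0,0,-0.1106,100],[0.0258,0.0302,0.0004,0,0,-0.1106,100],[0.0244,0.0313,0.0004,0,0,-0.1106,100],[0.0229,0.0323,0.0004,0,0,-0.1106,100],[0.0214,0.0333,0.0004,0,0,-0.1106,100],[0.0199,0.0342,0.0004,0,0,-0.1106,100]])

```text
t: 3.2
eef_pos: [560.8, 212.4, 370.2]
tcp_rot: [3.141, -0.0, 3.088]
ft_force: [0.3, -0.2, 0.0]
opening: 1.003
```

Request:
play_rows(moves=[[0.0183,0.035,0.0004,0,0,-0.1106,100],[0.0167,0.0357,0.0004,0,0,-0.1106,100],[0,0,0,0,0,0,100],[0,0,0,0,0,0,100]])

```text
t: 3.6
eef_pos: [521.6, 290.0, 369.4]
tcp_rot: [3.141, -0.0, -2.956]
ft_force: [-0.2, -0.6, 0.5]
opening: 1.001
```

```bash
python3 -c "
from h import *
s=state();print(s['joints'],s['eef_pos'],s['tcp_rot'])
cam('wrist','w1');cam('side','s1');cam('scene','c1')"
```

```text
[ 3.96321109e-01  3.44527546e-01  1.42089007e+00  8.55560743e-04
  1.37608639e+00 -1.36024677e+00] [521.62404242 289.95251344 369.37921227] [ 3.14075327e+00 -8.88088085e-05 -2.95598656e+00]
```

View pics/w1.png

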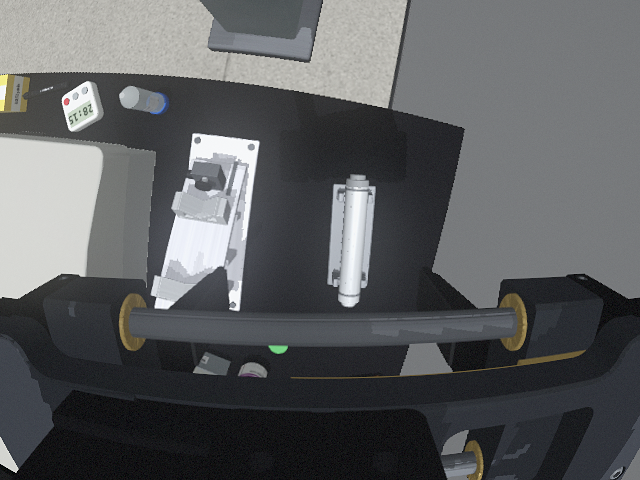

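View pics/s1.png

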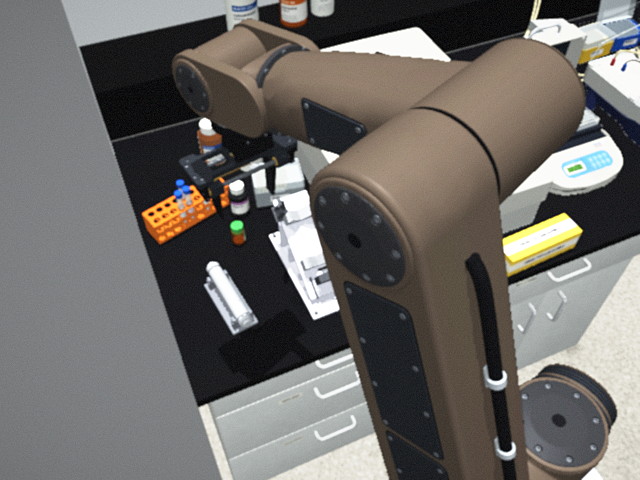

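View pics/c1.png

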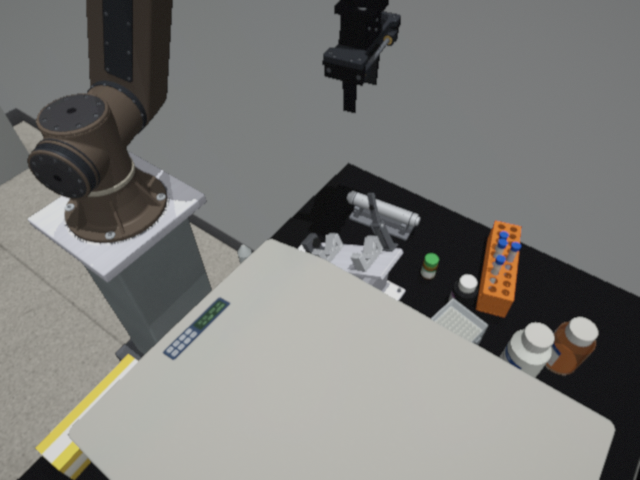

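```bash
python3 -c "
from h import *
w=cam('wrist')
np.save('w1.npy',w,allow_pickle=True)
crop(w,310,165,400,315,4,'w1a');crop(w,145,125,270,315,4,'w1b')"
```

```text
(no output)
```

View pics/w1a.png

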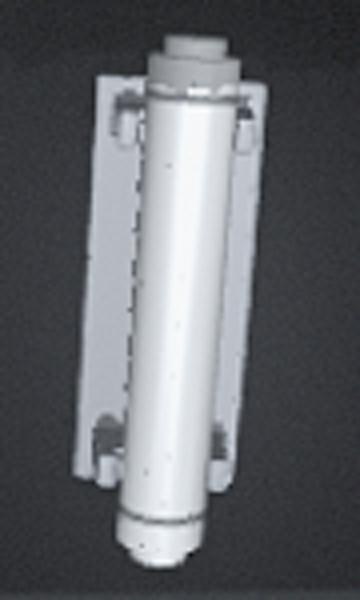

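View pics/w1b.png

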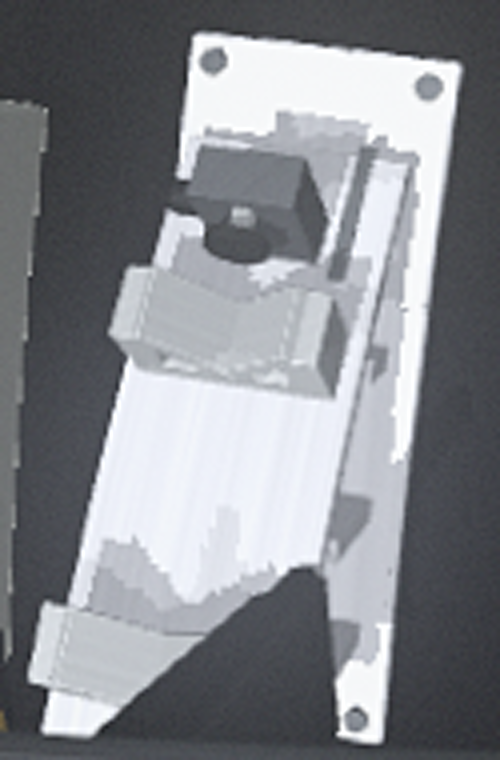

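```bash
cat >> h.py <<'E'
def circ(c0,ax,r,n=40):
    ax=ax/np.linalg.norm(ax);u=np.cross(ax,[0.1,0.2,1.0]);u/=np.linalg.norm(u);v=np.cross(ax,u)
    return [c0+r*(np.cos(t)*u+np.sin(t)*v) for t in np.linspace(0,2*np.pi,n)]
def overlay(c,curves,x0,y0,x1,y1,s,name,fish=False):
    im=cv2.resize(c["img"][y0:y1,x0:x1,::-1],None,fx=s,fy=s,interpolation=cv2.INTER_CUBIC)
    for k,cv in enumerate(curves):
        col=[(0,0,255),(0,255,0),(255,0,0),(0,255,255),(255,0,255)][k%5]
        pts=np.array([(proj(c,X,fish)+0.5-[x0,y0])*s for X in cv])
        cv2.polylines(im,[np.int32(np.round(pts))],False,col,1)
    cv2.imwrite(f"pics/{name}.png",im)
def column(m,ax):
    m=np.array(m,float);ax=np.array(ax,float)/np.linalg.norm(ax);C=[]
    for a,r in [(-90,10),(-84,10),(-84,15),(84,15),(84,10),(90,10)]: C.append(circ(m+a*ax,ax,r))
    for p,q in zip(circ(m-84*ax,ax,15,13),circ(m+84*ax,ax,15,13)):C.append([p,q])
    return C
E
python3 - <<'E'
from h import *
w=np.load('w1.npy',allow_pickle=True).item()
f=lambda u,v:onz(w,310+u/4-.5,165+v/4-.5,45,True)
a=f(193.5,100);b=f(162.5,520);print(a,b,np.arctan2(*(b-a)[1::-1]))
for p in [(196,37),(196,60),(160,540),(160,565)]:print(f(*p))
yaw=np.arctan2(*(b-a)[1::-1])
m=np.array([572,341,45.]);ax=np.array([np.cos(yaw),np.sin(yaw),0])
m[1]=a[1]+(m[0]-a[0])*np.tan(yaw);print(m)
overlay(w,column(m,ax),310,165,400,315,4,'o1',True)
s=cam('side');c=cam('scene')
overlay(s,column(m,ax),190,240,280,345,6,'o2')
overlay(c,column(m,ax),330,170,430,250,6,'o3')
E
```

```text
[498.39494291 332.16894586  45.        ] [643.28654024 351.3984104   45.        ] 0.13194514540483018
[478.08012027 328.96217076  45.        ]
[485.42381632 330.41571332  45.        ]
[650.89668958 352.10581465  45.        ]
[660.34141698 354.09936896  45.        ]
[572.         341.93753052  45.        ]
```

View pics/o1.png

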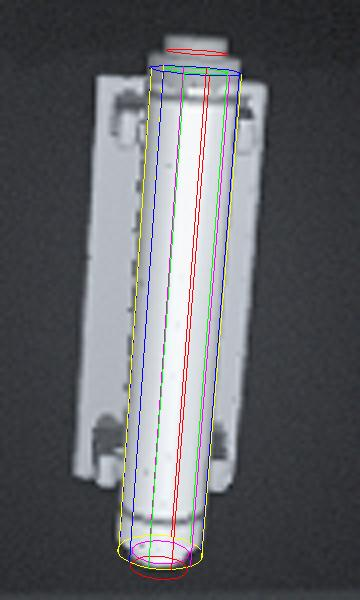

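View pics/o2.png

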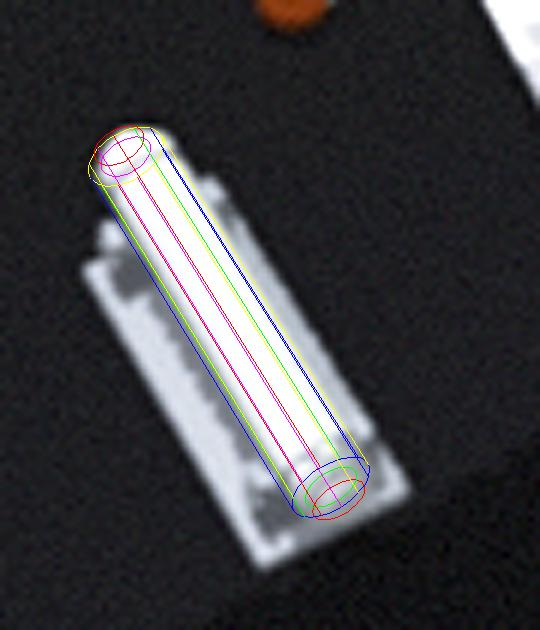

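View pics/o3.png

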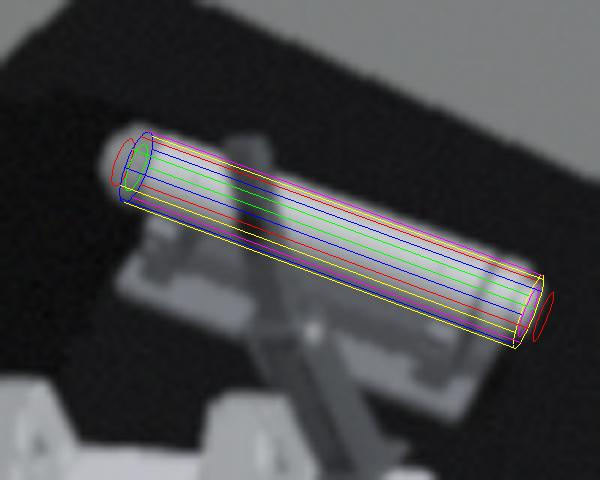

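Run:
```python
from h import *
w=np.load('w1.npy',allow_pickle=True).item()
yaw=0.132
m=np.array([567.5,340.8,45.]);ax=np.array([np.cos(yaw),np.sin(yaw),0])
s=cam('side');c=cam('scene')
C=column(m,ax)
overlay(w,C,310,165,400,315,4,'o1',True)
overlay(s,C,190,240,280,345,5,'o2')
overlay(c,C,330,170,430,250,4,'o3')
a,b,d=[cv2.imread(f'pics/o{i}.png') for i in (1,2,3)]
H=np.zeros((600,360+450,3),np.uint8);H[:,:360]=a;H[:525,360:]=b;H=np.concatenate([H],1)
cv2.imwrite('pics/o4.png',H[:, :800])
```

```text
(no output)
```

View pics/o4.png

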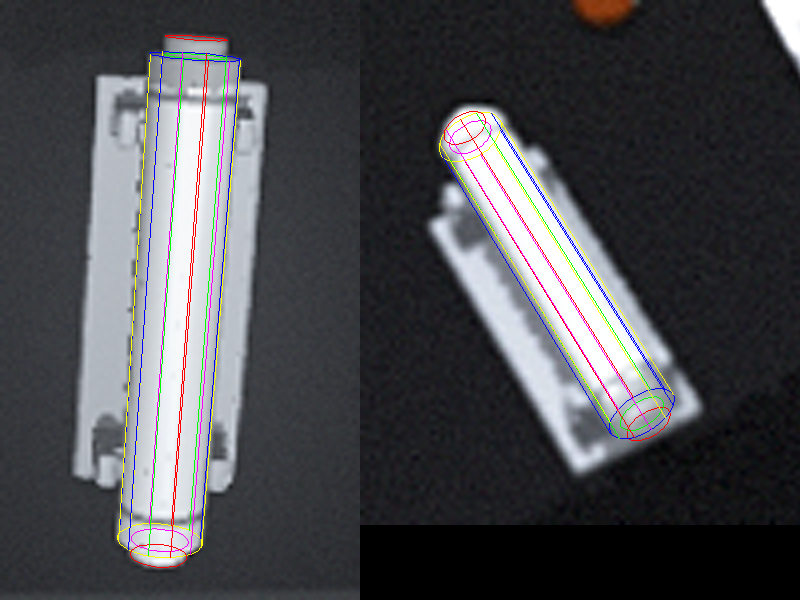

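View pics/o3.png

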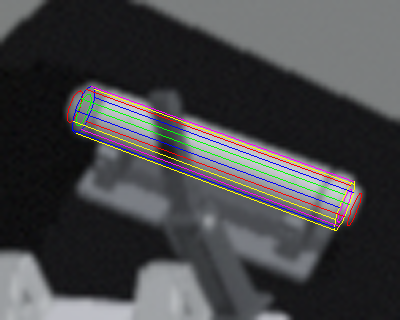

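Run:
```python
from h import *
w=np.load('w1.npy',allow_pickle=True).item()
crop(w,165,155,240,230,8,'v1')
s=cam('side')
im=cv2.imread('pics/side0.png');cv2.imwrite('pics/v2.png',cv2.resize(im[180:305,255:350],None,fx=6,fy=6,interpolation=cv2.INTER_CUBIC)[:600])
```

```text
(no output)
```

View pics/v1.png

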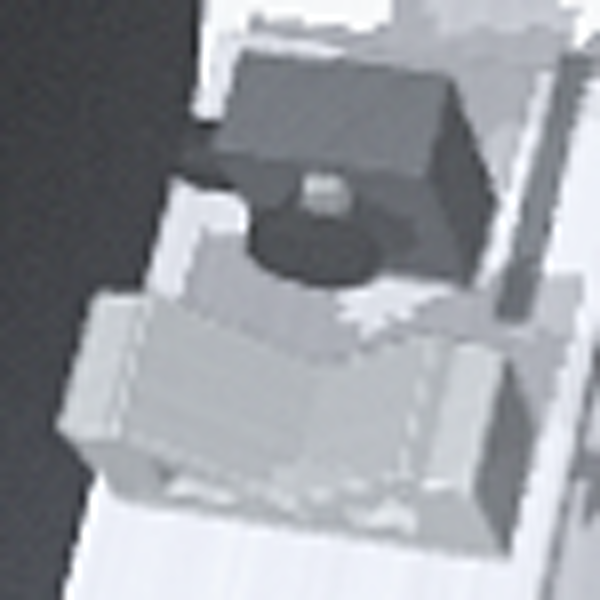

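View pics/v2.png

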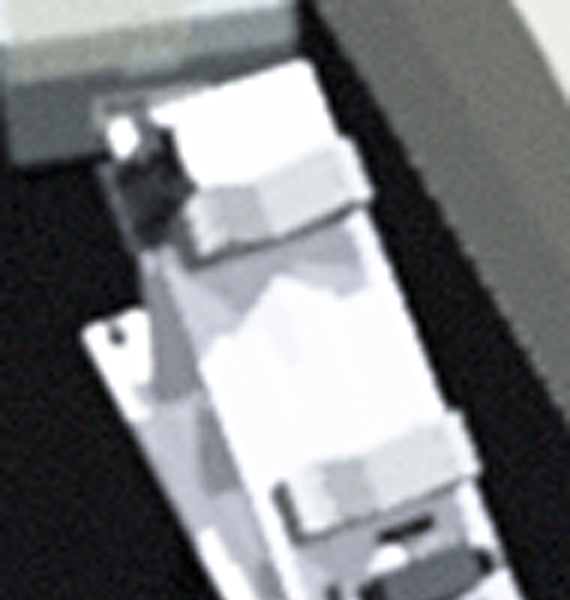

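```bash
cat >> h.py <<'E'
def vT(p):  # x,y,z,yaw -> R,t
    return Ro.from_euler("xyz",[0,-np.pi/6,p[3]]).as_matrix(),np.array(p[:3],float)
def vpt(p,q):
    R,t=vT(p);return R@np.array(q,float)+t
def vmodel(p):
    C=[]
    for xs in (-66,-42,42,66):
        C.append([vpt(p,(xs,y,z)) for y,z in [(-35,3),(-24.2,3),(0,-21.2),(24.2,3),(35,3)]])
    for a,b in [(-66,-42),(42,66)]:
        for y,z in [(-35,3),(-24.2,3),(0,-21.2),(24.2,3),(35,3)]: C.append([vpt(p,(a,y,z)),vpt(p,(b,y,z))])
    C.append([vpt(p,(73,38,22)),vpt(p,(73,38+64*np.sin(0.3),22+64*np.cos(.3)))])
    return C
E
python3 - <<'E'
from h import *
from scipy.optimize import least_squares
w=np.load('w1.npy',allow_pickle=True).item()
s=cam('side'); s['img']=cv2.imread('pics/side0.png')[:,:,::-1]
c=cam('scene'); c['img']=cv2.imread('pics/scene0.png')[:,:,::-1]
np.save('s0.npy',s,allow_pickle=True);np.save('c0.npy',c,allow_pickle=True)
W=[((-66,24.2,3),(440,340)),((-42,24.2,3),(410,475)),((-66,-24.2,3),(148,300)),((-42,-24.2,3),(118,440)),((-66,35,3),(505,350)),((-42,35,3),(475,490)),((-66,-35,3),(97,294)),((-42,-35,3),(65,425))]
def res(p):
    r=[]
    for q,uv in W: r+=list(proj(w,vpt(p,q),True)-(np.array(uv)/8+[165,155]-.5))
    return r
o=least_squares(res,[580,140,100,0.02]);p=o.x;print(p,np.abs(o.fun).max())
# z-constrained yaw
overlay(w,vmodel(p),145,145,245,315,4,'o5',True)
overlay(s,vmodel(p),255,180,350,280,6,'o6')
overlay(c,vmodel(p),300,190,400,290,6,'o7')
E
```

```text
[5.94421688e+02 1.37941729e+02 1.01467448e+02 3.11623706e-02] 1.1423823217631934
```

View pics/o6.png

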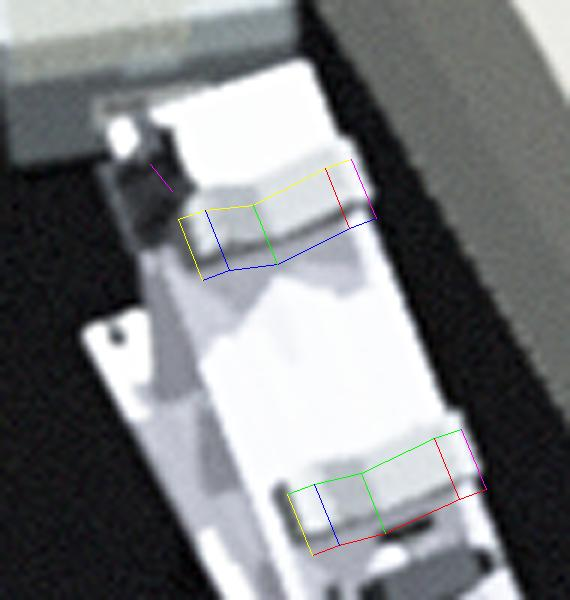

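View pics/o7.png

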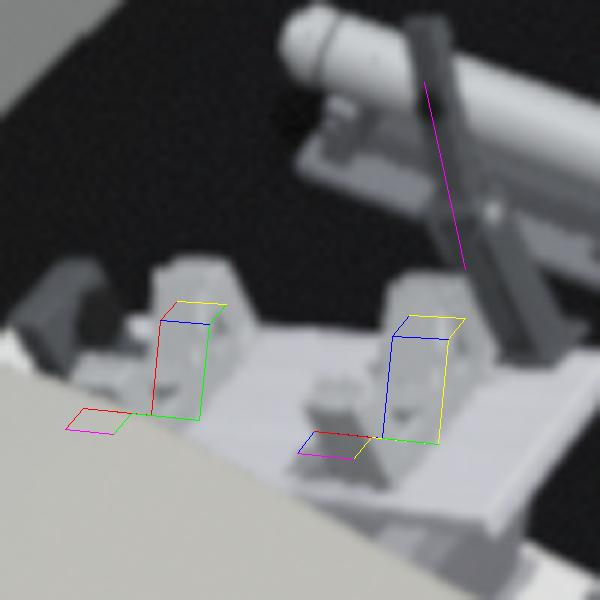

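Run:
```python
from h import *
c=np.load('c0.npy',allow_pickle=True).item()
im=c['img'][225:290,300:405,::-1].copy()
im=cv2.convertScaleAbs(im,alpha=1.6,beta=-110)
cv2.imwrite('pics/v3.png',cv2.resize(im,None,fx=7.6,fy=7.6,interpolation=cv2.INTER_CUBIC))
```

```text
(no output)
```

View pics/v3.png

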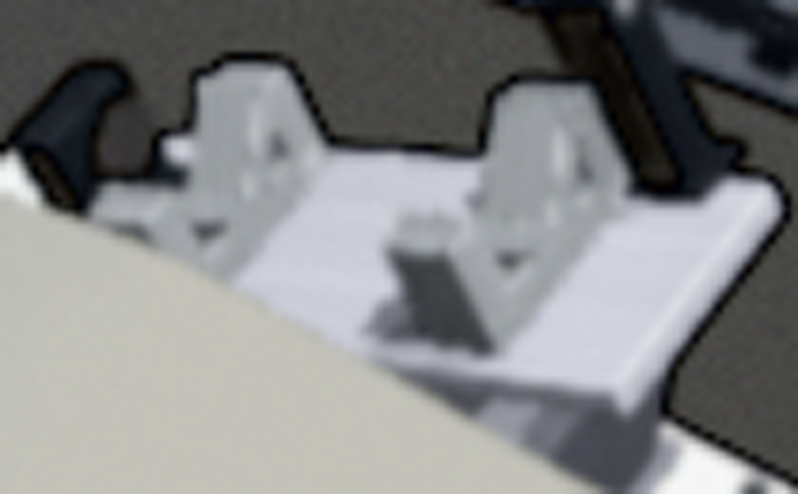

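```bash
cat > fit.py <<'E'
from h import *
from scipy.optimize import least_squares
w=np.load('w1.npy',allow_pickle=True).item();s=np.load('s0.npy',allow_pickle=True).item();c=np.load('c0.npy',allow_pickle=True).item()
W=[((-66,24.2,3),(440,340)),((-42,24.2,3),(410,475)),((-66,-24.2,3),(148,300)),((-42,-24.2,3),(118,440)),((-66,35,3),(505,350)),((-42,35,3),(475,490)),((-66,-35,3),(97,294)),((-42,-35,3),(65,425))]
S=[((-42,-35,3),(460,408)),((-66,-35,3),(482,465)),((42,-35,3),(372,192)),((66,-35,3),(345,138)),((42,35,3),(208,255)),((42,0,-21.2),(272,240))]
Cc=[((42,35,3),(512,80)),((66,35,3),(597,85)),((42,24.2,3),(495,100)),((42,-35,3),(388,243)),((66,-35,3),(447,248)),((42,-24.2,3),(407,215)),((66,-24.2,3),(464,222)),((-66,35,3),(222,62)),((-42,35,3),(290,65))]
def res(p):
    r=[]
    for cm,L,sc,off,f in [(w,W,8,(165,155),True),(s,S,6,(255,180),False),(c,Cc,7.6,(300,225),False)]:
        for q,uv in L: r+=list(proj(cm,vpt(p,q),f)-(np.array(uv)/sc+off-.5))
    return np.array(r)
if __name__=="__main__":
    o=least_squares(res,[590,140,110,0.02],loss='soft_l1');p=o.x;print(p);print(res(p).reshape(-1,2).round(1))
    overlay(w,vmodel(p),145,145,245,315,4,'o5',True)
    overlay(s,vmodel(p),255,180,350,280,6,'o6')
    overlay(c,vmodel(p),300,190,400,290,6,'o7')
E
python3 fit.py
```

```text
[5.90965754e+02 1.42416750e+02 1.19121573e+02 2.33212110e-02]
[[ 0.3 -0.4]
 [-0.4  1.2]
 [ 0.1 -0.6]
 [-1.1 -0. ]
 [ 0.7 -0.4]
 [ 0.1  0.7]
 [-1.4 -0.9]
 [-2.4  0.6]
 [-1.   0.3]
 [-0.5  1. ]
 [-0.5  0.7]
 [ 0.  -0.3]
 [-2.6  0.4]
 [-0.5  0.4]
 [ 1.1 -0.8]
 [-0.6 -0.9]
 [ 0.5  0. ]
 [-1.7  0.6]
 [ 0.   0.9]
 [-1.2  0.7]
 [ 0.8  0.6]
 [ 0.4 -0.3]
 [-0.4 -0.3]]
```

View pics/o5.png

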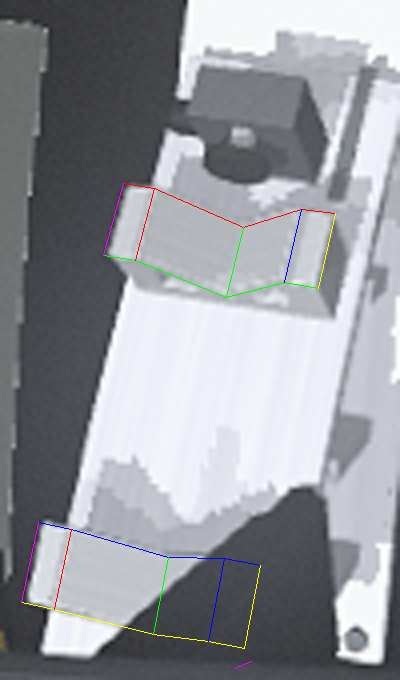

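View pics/o6.png

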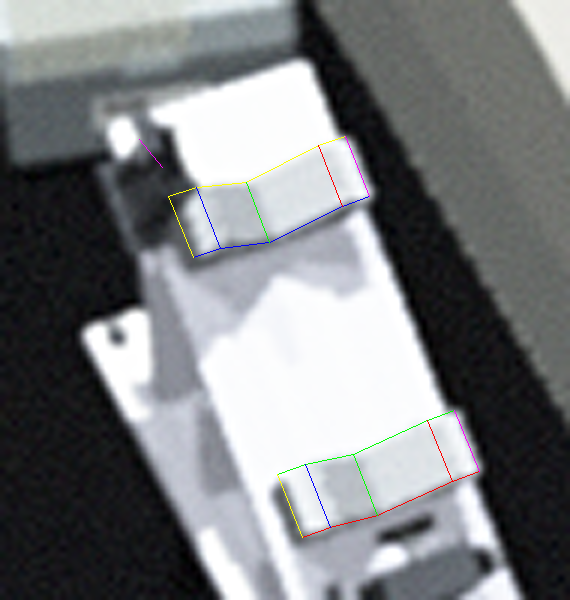

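View pics/o7.png

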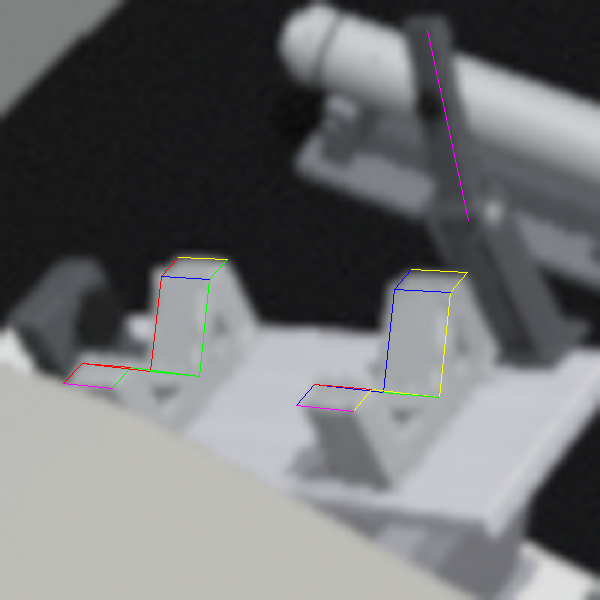

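Run:
```python
from h import *
lin(7,[557.6,339.5,110],Ro.from_euler("xyz",[np.pi,0,-3.0096]))
```

```text
[[-0.0063, 0.0061, 0.0371, 0.0001, -0.0, 0.0074, 100], [-0.0063, 0.0062, 0.0371, 0.0001, -0.0, 0.0074, 100], [-0.0062, 0.0062, 0.0371, 0.0001, -0.0, 0.0074, 100], [-0.0062, 0.0063, 0.0371, 0.0001, -0.0, 0.0074, 100], [-0.0061, 0.0063, 0.037, 0.0001, -0.0, 0.0074, 100], [-0.0061, 0.0064, 0.037, 0.0001, -0.0, 0.0074, 100], [-0.006, 0.0064, 0.037, 0.0001, -0.0, 0.0074, 100]]
```

Request:
play_rows(moves=[[-0.0063,0.0061,0.0371,0,0,0.0074,100],[-0.0063,0.0062,0.0371,0,0,0.0074,100],[-0.0062,0.0062,0.0371,0,0,0.0074,100],[-0.0062,0.0063,0.0371,0,0,0.0074,100],[-0.0061,0.0063,0.037,0,0,0.0074,100],[-0.0061,0.0064,0.037,0,0,0.0074,100],[-0.006,0.0064,0.037,0,0,0.0074,100],[0,0,0,0,0,0,100]])

```text
t: 4.95
eef_pos: [561.5, 341.2, 103.5]
tcp_rot: [3.139, 0.006, -3.014]
ft_force: [-0.7, -0.2, 0.3]
opening: 1.001
```

Run:
```python
from h import *
w=cam('wrist','w2')
yaw=.132
m=np.array([567.5,340.8,45.]);ax=np.array([np.cos(yaw),np.sin(yaw),0])
overlay(w,column(m,ax),200,30,440,330,2.5,'o8',True)
print(state()['eef_pos'],state()['tcp_rot'],state()['joints'])
lin(3,[557.6,339.5,40],Ro.from_euler("xyz",[np.pi,0,-3.0096]))
```

```text
[562.21781403 341.39816162 106.25746884] [ 3.13812501  0.00938144 -3.01323472] [ 4.45217925e-01  6.64646849e-01  1.59484678e+00  4.85793361e-04
  8.72104216e-01 -1.25426321e+00]
[[0.0018, -0.0005, 0.0221, 0.0012, 0.0031, -0.0012, 100], [0.0017, -0.0005, 0.0221, 0.0012, 0.0031, -0.0012, 100], [0.0017, -0.0005, 0.0221, 0.0012, 0.0031, -0.0012, 100]]
```

View pics/o8.png

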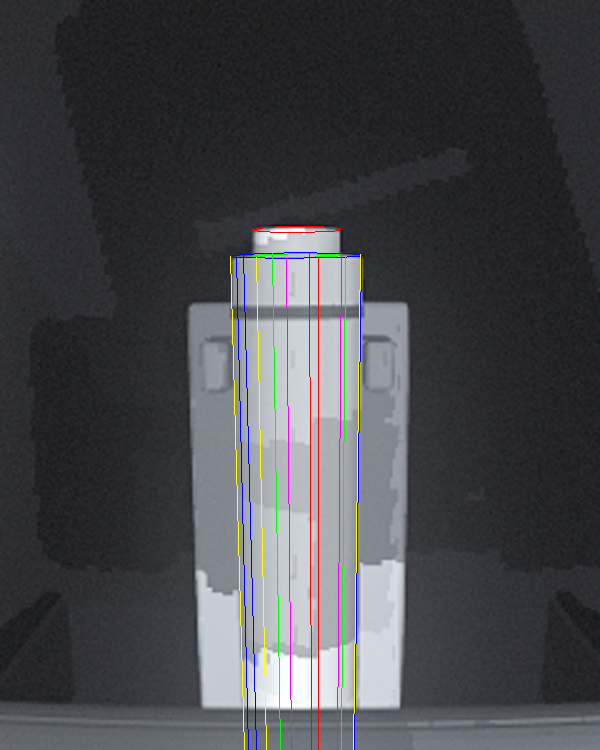

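Request:
play_rows(moves=[[0.0018,-0.0005,0.022,0.0012,0.004,-0.0012,100],[0.0017,-0.0005,0.022,0.0012,0.003,-0.0012,100],[0.0012,-0.0005,0.0205,0.0012,0.003,-0.0012,100],[0,0,0,0,0,0,100]])

```text
t: 5.4
eef_pos: [561.6, 340.2, 50.1]
tcp_rot: [3.138, 0.01, -3.009]
ft_force: [-0.4, 1.3, 0.0]
opening: 0.997
```

Run:
```python
from h import *
print(state()['eef_pos'],state()['tcp_rot'],state()['ft_force'],state()['qvel'])
lin(1,[557.6,339.5,40],Ro.from_euler("xyz",[np.pi,0,-3.0096]))
```

```text
[561.59871051 340.16336505  50.12067933] [ 3.13840539  0.01025639 -3.00896104] [-0.35377581  1.26200754  0.04028282] [-0.00157424 -0.06746692 -0.04125969  0.00195864  0.03786669 -0.00222596]
[[0.0042, -0.0002, 0.0101, 0.0032, 0.0103, 0.0007, 100]]
```

Request:
play_rows(moves=[[0.0042,-0.0002,0.0101,0.003,0.01,0,100],[0,0,0,0,0,0,100]])

```text
t: 5.6
eef_pos: [558.8, 339.8, 43.8]
tcp_rot: [3.14, 0.004, -3.009]
ft_force: [-0.4, -0.5, 0.3]
opening: 1.001
```

Run:
```python
from h import *
print(state()['eef_pos'],state()['tcp_rot'],state()['ft_force'],state()['qvel'])
lin(1,[557.6,339.5,40],Ro.from_euler("xyz",[np.pi,0,-3.0096]))
```

```text
[558.80892305 339.7895669   43.75186674] [ 3.14006551  0.00432833 -3.00907951] [-0.40517115 -0.50389195  0.32823167] [-0.00286458 -0.05058006 -0.03966178 -0.00239624  0.01889091 -0.00333047]
[[0.0013, -0.0001, 0.0037, 0.0015, 0.0043, 0.0005, 100]]
```

Request:
play_rows(moves=[[0.0015,0,0.0045,0.0015,0.0043,0,100],[0,0,0,0,0,0,20],[0,0,0,0,0,0,0],[0,0,0,0,0,0,0],[0,0,0,0,0,0,0],[0,0,0,0,0,0,0]])

```text
t: 6.2
eef_pos: [558.5, 340.2, 42.5]
tcp_rot: [3.14, 0.004, -3.009]
ft_force: [-0.1, 0.3, -0.2]
opening: 0.638
```

Run:
```python
from h import *
s=state();print(s['opening'],s['eef_pos'],s['tcp_rot'],s['ft_force'],s['moment'])
```

```text
0.6380594564301767 [558.52345844 340.24980375  42.49691025] [ 3.14023951  0.00420157 -3.00890598] [-0.13924587  0.25552291 -0.21048437] [ 0.09708746 -0.19684451 -0.04052894]
```

Request:
play_rows(moves=[[0,0,0,0,0,0,0],[0,0,0,0,0,0,0],[0,0,0,0,0,0,0],[0,0,0,0,0,0,0],[0,0,0,0,0,0,0]])

```text
t: 6.7
eef_pos: [558.6, 340.1, 42.4]
tcp_rot: [3.14, 0.004, -3.009]
ft_force: [-0.1, 1.0, -0.3]
opening: 0.309
```

Request:
play_rows(moves=[[0,0,0,0,0,0,0],[0,0,0,0,0,0,0],[0,0,-0.01,0,0,0,0],[0,0,-0.02,0,0,0,0],[0,0,-0.03,0,0,0,0],[0,0,-0.03,0,0,0,0]])

```text
t: 7.3
eef_pos: [555.6, 338.8, 130.8]
tcp_rot: [-3.139, -0.007, -3.009]
ft_force: [-0.7, -0.4, -3.7]
opening: 0.305
```

Run:
```python
from h import *
w=cam('wrist','w3')
s=state();print(s['opening'],s['eef_pos'],s['tcp_rot'],s['ft_force'],s['moment'])
p,R=pose()
for dx in(-8.9,):
    m=p+R.apply([dx,0,-2.6]);ax=R.apply([-1,0,0])
    overlay(w,column(m,ax),200,30,440,330,2.5,'o9',True)
```

```text
0.30953885787122004 [557.2259002  339.64908768 136.14887718] [-3.14138176e+00 -6.99818396e-04 -3.00888340e+00] [3.02454792 1.25466563 1.14154495] [ 0.18319522 -0.27961372  0.01158119]
```

View pics/o9.png

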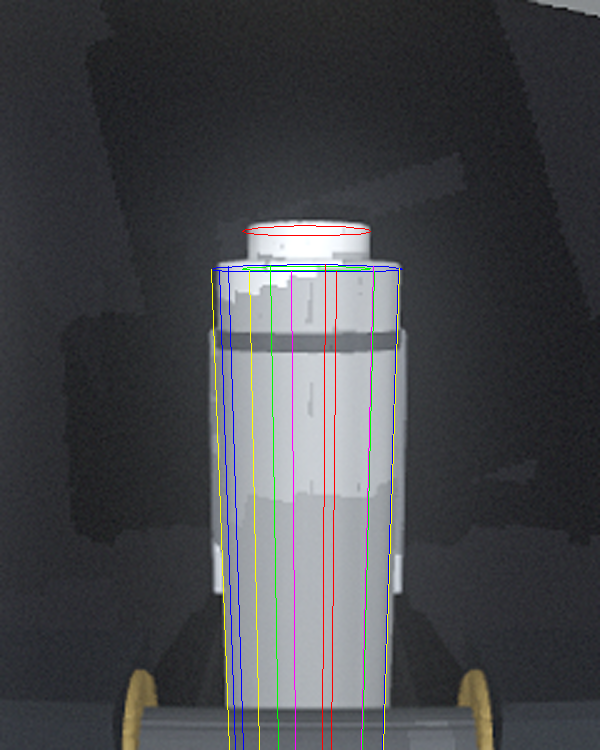

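Run:
```python
from h import *
from scipy.optimize import least_squares
s=state();p,R=pose()
D=[(.4914,1.5593,625,228.2),(.3921,1.3341,623.4,374.9),(.366,1.3613,616,380.2),(.3445,1.4209,596.8,369.4),(.6646,1.5948,657.7,106.3),(s['joints'][1],s['joints'][2],np.hypot(*p[:2]),p[2])]
def m(q,a,b): return q[0]*np.sin(a)+q[1]*np.sin(a+b+q[2])+q[3], q[0]*np.cos(a)+q[1]*np.cos(a+b+q[2])+q[4]
f=lambda q:[x for a,b,r,z in D for x in np.array(m(q,a,b))-[r,z]]
o=least_squares(f,[450,450,0,0,0]);q=o.x;print(q,np.array(o.fun).round(1))
V=(591,142.4,119.1,.0233);Rv,t=vT(V)
Rt=np.column_stack([-Rv[:,0],Rv[:,1],-Rv[:,2]]);off=np.array([-8.2,.6,-2.6])
print(s['joints'])
for zv in (130,0):
  for Lt in (150,300):
    tcp=vpt(V,(25,0,zv))-Rt@off
    # equivalent tool-down TCP with same wrist point
    wp=tcp-Rt[:,2]*Lt; eq=wp+np.array([0,0,-Lt])
    r=np.hypot(*eq[:2])
    g=least_squares(lambda x:np.array(m(q,*x))-[r,eq[2]],[.5,1.5])
    print(zv,Lt,tcp,g.x,'j5',np.pi-np.pi/6-g.x.sum(),g.cost)
```

```text
[ 5.73060169e+02  4.12065102e+02  8.15200976e-02  6.86388150e+00
 -5.78040674e+01] [ 1.1 -0.1  3.   0.1 -3.6 -0.1  0.1 -0.2 -1.6  0.1  1.1  0.1]
[ 4.46239494e-01  6.26062183e-01  1.57874824e+00  1.88811022e-05
  9.37512983e-01 -1.25727733e+00]
130 150 [541.87654665 140.65505346 237.83163644] [0.30187334 1.90707417] j5 0.40904636485919754 1.0703264762038688e-25
130 300 [541.87654665 140.65505346 237.83163644] [0.22705019 2.0880402 ] j5 0.30290348763053787 1.225491503510752e-22
0 150 [606.85890352 142.16941643 125.24833395] [0.53991321 1.8723668 ] j5 0.20571386766305144 8.077935669463161e-27
0 300 [606.85890352 142.16941643 125.24833395] [0.49546329 2.06292966] j5 0.05960092706183806 2.0194839173657902e-27
```

```bash
cat >> h.py <<'E'
V=[591,142.4,119.1,.0233];OFF=np.array([-8.2,.6,-2.6])
def Rtool(tilt,yaw):  # tilt=pi/6 -> square to slope
    Rv=Ro.from_euler("xyz",[0,-tilt,yaw]).as_matrix()
    return Ro.from_matrix(np.column_stack([-Rv[:,0],Rv[:,1],-Rv[:,2]]))
E
python3 - <<'E'
from h import *
lin(6,[545,335,300],Rtool(np.pi/12,0.132),0)
E
```

```text
[[0.0021, -0.0005, -0.0273, -0.0, -0.0437, 0.0001, 0], [0.0009, -0.0005, -0.0274, -0.0, -0.0437, 0.0001, 0], [-0.0003, -0.0005, -0.0274, -0.0, -0.0437, 0.0001, 0], [-0.0015, -0.0005, -0.0274, -0.0, -0.0437, 0.0001, 0], [-0.0026, -0.0005, -0.0273, -0.0, -0.0437, 0.0001, 0], [-0.0038, -0.0005, -0.0271, -0.0, -0.0437, 0.0001, 0]]
```

Request:
play_rows(moves=[[0.0021,-0.0005,-0.0273,0,-0.0437,0,0],[0.0009,-0.0005,-0.0274,0,-0.0437,0,0],[-0.0003,-0.0005,-0.0274,0,-0.0437,0,0],[-0.0015,-0.0005,-0.0274,0,-0.0437,0,0],[-0.0026,-0.0005,-0.0273,0,-0.0437,0,0],[-0.0038,-0.0005,-0.0271,0,-0.0437,0,0],[0,0,0,0,0,0,0]])

```text
t: 8.05
eef_pos: [542.3, 333.9, 306.4]
tcp_rot: [-3.141, 0.269, -3.01]
ft_force: [1.1, -0.1, -4.6]
opening: 0.308
```

Run:
```python
from h import *
from scipy.optimize import least_squares
s=state();p,R=pose();print(s['joints'],p,s['tcp_rot'],s['opening'])
# cumulative model: wrist pt from j1..j3, tool axis from all
D=[([-1.42158,.491405,1.559293,0,1.091675,-.1056],[157.5473,-604.6613,228.2118]),
([-1.42173,.39208,1.334102,0,1.42959,-.1056],[157.224,-603.285,374.944]),
([-.86044,.36596,1.36126,-.00707,1.401118,-.4975],[448.121,-422.683,380.202]),
([.396321,.344528,1.42089,.00086,1.376086,-1.3602],[521.624,289.953,369.379]),
([.445218,.664647,1.594847,.000486,.872104,-1.25426],[562.218,341.398,106.257]),
([.446239,.626062,1.578748,0,.937513,-1.25728],[557.226,339.649,136.149]),
(list(s['joints']),list(p))]
def fk(q,j):
    L2,L3,d,c,h,Lt,j1o=q
    a=j[1];b=a+j[2]+d;g=b-d+j[4]
    r=c+L2*np.sin(a)+L3*np.sin(b)+Lt*np.sin(g);z=h+L2*np.cos(a)+L3*np.cos(b)+Lt*np.cos(g)
    return np.array([r,z])
f=lambda q:np.concatenate([fk(q,j)-[np.hypot(*x[:2]),x[2]] for j,x in D])
o=least_squares(f,[450,450,0,0,200,250,0]);print(o.x,o.fun.round(2))
```

```text
[ 0.48562602  0.35701496  1.59094944 -0.11399745  0.94412218 -1.16162164] [542.34241306 333.88944341 306.44083669] [-3.14139215  0.2685874  -3.00979345] 0.30787282904323243
[5.94762587e+02 4.13488159e+02 1.15426003e-01 1.66509606e+00
 1.91652549e+02 2.55691921e+02 0.00000000e+00] [-0.38  0.26  0.29  0.06  0.18  0.13 -0.45  0.24  0.16  0.07  0.11  0.09
  0.11 -0.85]
```

```bash
cat >> h.py <<'E'
from scipy.optimize import least_squares
KQ=[594.76,413.49,.1154,1.67,191.65,255.69]
def fk6(j):
    L2,L3,d,c,h,Lt=KQ;e=lambda a,x:Ro.from_euler(a,x)
    R=e('z',j[0])*e('y',j[1]+j[2])*e('z',j[3])*e('y',j[4])*e('z',j[5]+np.pi/2)
    r=c+L2*np.sin(j[1])+L3*np.sin(j[1]+j[2]+d);z=h+L2*np.cos(j[1])+L3*np.cos(j[1]+j[2]+d)
    return np.array([r*np.cos(j[0]),r*np.sin(j[0]),z])+R.apply([0,0,Lt]),R
LO=np.array([-3.1,-.84,.05,-1.13,.06,-2.69]);HI=np.array([3.1,2.19,2.79,4.28,2.93,2.69])
def ik(p,R,j0):
    def f(j):
        q,Q=fk6(j);return np.concatenate([(q-p)/10,(Q.inv()*R).as_rotvec()*20])
    o=least_squares(f,np.clip(j0,LO+1e-3,HI-1e-3),bounds=(LO,HI));return o.x,np.abs(o.fun).max()
E
python3 - <<'E'
from h import *
s=state();p,R=pose()
q,Q=fk6(s['joints']);print(q-p,(Q.inv()*R).as_rotvec())
for tilt in (30,25,20,15,10):
  j=s['joints']
  for zv in (140,70,30,0):
    for xv in ((25,) if zv else (25,5,-5)):
      Rt=Rtool(np.radians(tilt),.0233)
      mid=vpt(V,(xv,0,zv)); off=OFF
      tcp=mid-Rt.apply([0,.6,-2.6])-8.2*vT(V)[0][:,0]
      j,e=ik(tcp,Rt,j);print(tilt,zv,xv,j.round(3),round(e,4))
E
```

```text
[ 32.44108579 -57.16668841   0.4080465 ] [ 1.07552856e-16 -2.71267384e-16 -1.43114687e-17]
30 140 25 [ 0.324  0.248  2.021 -0.394  0.397 -0.942] 0.0
30 70 25 [ 0.302  0.383  2.021 -0.545  0.269 -0.799] 0.0
30 30 25 [ 0.291  0.462  2.01  -0.69   0.209 -0.658] 0.0
30 0 25 [ 0.283  0.52   1.997 -0.843  0.173 -0.51 ] 0.0
30 0 5 [ 0.292  0.522  2.043 -1.102  0.149 -0.24 ] 0.0
30 0 -5 [ 0.295  0.523  2.059 -1.13   0.145 -0.207] 0.2108
25 140 25 [ 0.311  0.259  1.968 -0.25   0.507 -1.089] 0.0
25 70 25 [ 0.291  0.39   1.968 -0.308  0.378 -1.04 ] 0.0
25 30 25 [ 0.28   0.465  1.957 -0.355  0.314 -0.998] 0.0
25 0 25 [ 0.273  0.522  1.944 -0.4    0.271 -0.957] 0.0
25 0 5 [ 0.282  0.522  1.992 -0.491  0.231 -0.856] 0.0
25 0 -5 [ 0.286  0.523  2.015 -0.551  0.211 -0.791] 0.0
20 140 25 [ 0.299  0.275  1.916 -0.161  0.62  -1.179] 0.0
20 70 25 [ 0.28   0.401  1.914 -0.184  0.495 -1.166] 0.0
20 30 25 [ 0.271  0.474  1.903 -0.201  0.433 -1.155] 0.0
20 0 25 [ 0.264  0.529  1.891 -0.216  0.39  -1.144] 0.0
20 0 5 [ 0.272  0.527  1.938 -0.25   0.347 -1.101] 0.0
20 0 -5 [ 0.276  0.527  1.962 -0.271  0.325 -1.075] 0.0
15 140 25 [ 0.287  0.295  1.863 -0.101  0.732 -1.24 ] 0.0
15 70 25 [ 0.27   0.417  1.86  -0.11   0.613 -1.242] 0.0
15 30 25 [ 0.261  0.488  1.849 -0.116  0.553 -1.242] 0.0
15 0 25 [ 0.255  0.541  1.836 -0.121  0.513 -1.241] 0.0
15 0 5 [ 0.262  0.538  1.884 -0.136  0.468 -1.218] 0.0
15 0 -5 [ 0.266  0.537  1.908 -0.145  0.446 -1.205] 0.0
10 140 25 [ 0.276  0.319  1.811 -0.058  0.843 -1.283] 0.0
10 70 25 [ 0.26   0.437  1.806 -0.061  0.729 -1.292] 0.0
10 30 25 [ 0.252  0.506  1.794 -0.063  0.672 -1.296] 0.0
10 0 25 [ 0.246  0.558  1.78  -0.065  0.634 -1.299] 0.0
10 0 5 [ 0.253  0.553  1.83  -0.071  0.59  -1.285] 0.0
10 0 -5 [ 0.257  0.552  1.854 -0.075  0.567 -1.278] 0.0
```

```bash
cat > kfit.py <<'E'
import h; from h import *
s=state();p,R=pose()
D=[([-1.42158,.491405,1.559293,0,1.091675,-.1056],[157.5473,-604.6613,228.2118]),
([-1.42173,.39208,1.334102,0,1.42959,-.1056],[157.224,-603.285,374.944]),
([-.86044,.36596,1.36126,-.00707,1.401118,-.4975],[448.121,-422.683,380.202]),
([.396321,.344528,1.42089,.00086,1.376086,-1.3602],[521.624,289.953,369.379]),
([.445218,.664647,1.594847,.000486,.872104,-1.25426],[562.218,341.398,106.257]),
([.446239,.626062,1.578748,0,.937513,-1.25728],[557.226,339.649,136.149]),
(list(s['joints']),list(p))]
def f(k):
    h.KQ=k;return np.concatenate([fk6(j)[0]-x for j,x in D])
o=least_squares(f,KQ+[66]);print(list(o.x.round(3)),o.fun.round(2))
E
sed -i 's/^KQ=.*/KQ=[594.76,413.49,.1154,1.67,191.65,255.69,66.0]/; s/L2,L3,d,c,h,Lt=KQ;e=/L2,L3,d,c,h,Lt,lat=KQ;e=/; s/return np.array(\[r\*np.cos(j\[0\]),r\*np.sin(j\[0\]),z\])+R/return np.array([r*np.cos(j[0])-lat*np.sin(j[0]),r*np.sin(j[0])+lat*np.cos(j[0]),z])+R/' h.py
python3 kfit.py
```

```text
Traceback (most recent call last):
  File "kfit.py", line 12, in <module>
    o=least_squares(f,KQ+[66]);print(list(o.x.round(3)),o.fun.round(2))
  File "kfit.py", line 11, in f
    h.KQ=k;return np.concatenate([fk6(j)[0]-x for j,x in D])
                                  ~~~^^^
  File "h.py", line 83, in fk6
    L2,L3,d,c,h,Lt,lat=KQ;e=lambda a,x:Ro.from_euler(a,x)
    ^^^^^^^^^^^^^^^^^^
ValueError: too many values to unpack (expected 7)
```

```bash
sed -i 's/KQ+\[66\]/list(KQ)/' kfit.py; python3 kfit.py > kout; cat kout; K=$(head -1 kout | sed 's/np.float64(\([-0-9.]*\))/\1/g; s/\].*/]/'); sed -i "s/^KQ=.*/KQ=$K/" h.py; grep ^KQ h.py
python3 - <<'E'
from h import *
s=state();p,R=pose()
q,Q=fk6(s['joints']);print(q-p,(Q.inv()*R).as_rotvec())
for tilt in (30,25,20,15):
  j=s['joints']
  for zv in (140,70,30,0):
    for xv in ((25,) if zv else (25,15,5,-5)):
      Rt=Rtool(np.radians(tilt),.0233)
      mid=vpt(V,(xv,0,zv)); off=OFF
      tcp=mid-Rt.apply([0,.6,-2.6])-8.2*vT(V)[0][:,0]
      j,e=ik(tcp,Rt,j);print(tilt,zv,xv,j.round(3),round(e,4))
E
```

```text
[np.float64(586.797), np.float64(413.253), np.float64(0.104), np.float64(0.001), np.float64(196.698), np.float64(257.863), np.float64(65.899)] [-0.01 -0.   -0.    0.01  0.   -0.    0.    0.    0.    0.   -0.   -0.
  0.   -0.    0.    0.   -0.    0.    0.   -0.   -0.  ]
KQ=[586.797, 413.253, 0.104, 0.001, 196.698, 257.863, 65.899]
[0.08105097 0.04195912 0.17578943] [ 1.07552856e-16 -2.71267384e-16 -1.43114687e-17]
30 140 25 [ 0.171  0.238  2.031 -0.211  0.361 -1.245] 0.0
30 70 25 [ 0.16   0.376  2.03  -0.308  0.227 -1.151] 0.0
30 30 25 [ 0.155  0.455  2.019 -0.418  0.162 -1.044] 0.0
30 0 25 [ 0.151  0.514  2.005 -0.558  0.12  -0.906] 0.0
30 0 15 [ 0.153  0.515  2.029 -0.692  0.101 -0.769] 0.0
30 0 5 [ 0.155  0.516  2.052 -0.887  0.085 -0.572] 0.0
30 0 -5 [ 0.157  0.517  2.074 -1.13   0.073 -0.325] 0.0267
25 140 25 [ 0.165  0.25   1.978 -0.128  0.484 -1.328] 0.0
25 70 25 [ 0.155  0.383  1.976 -0.16   0.354 -1.301] 0.0
25 30 25 [ 0.149  0.459  1.965 -0.187  0.289 -1.277] 0.0
25 0 25 [ 0.146  0.517  1.951 -0.214  0.245 -1.252] 0.0
25 0 15 [ 0.148  0.516  1.975 -0.24   0.223 -1.224] 0.0
2
[... 199 characters left out ...]
-0.093  0.481 -1.37 ] 0.0
20 30 25 [ 0.144  0.469  1.91  -0.102  0.418 -1.364] 0.0
20 0 25 [ 0.141  0.525  1.897 -0.11   0.376 -1.358] 0.0
20 0 15 [ 0.143  0.523  1.921 -0.118  0.353 -1.347] 0.0
20 0 5 [ 0.145  0.522  1.945 -0.128  0.33  -1.335] 0.0
20 0 -5 [ 0.147  0.522  1.969 -0.14   0.307 -1.321] 0.0
15 140 25 [ 0.153  0.289  1.87  -0.051  0.723 -1.408] 0.0
15 70 25 [ 0.144  0.412  1.867 -0.055  0.604 -1.409] 0.0
15 30 25 [ 0.14   0.484  1.854 -0.058  0.544 -1.409] 0.0
15 0 25 [ 0.136  0.538  1.841 -0.061  0.504 -1.408] 0.0
15 0 15 [ 0.138  0.536  1.865 -0.064  0.481 -1.403] 0.0
15 0 5 [ 0.14   0.534  1.89  -0.068  0.459 -1.397] 0.0
15 0 -5 [ 0.142  0.533  1.914 -0.073  0.436 -1.39 ] 0.0
```

```bash
cat >> h.py <<'E'
def tcp_for(xv,yv,zv,R,off=None):
    return vpt(V,(xv,yv,zv))-R.apply(OFF if off is None else off)
def where(off=None):
    p,R=pose();off=OFF if off is None else off
    m=p+R.apply(off);Rv,t=vT(V);q=Rv.T@(m-t);a=Rv.T@R.apply([-1,0,0])
    return q.round(2),a.round(4)
E
python3 - <<'E'
from h import *
R=Rtool(np.pi/6,V[3]);print(tcp_for(25,0,145,R),where())
lin(8,tcp_for(25,0,145,R),R,0)
E
```

```text
[534.37858239 140.48031927 250.8220175 ] (array([ 63.9 , 193.95, 184.83]), array([ 0.9628,  0.1044, -0.2494]))
[[0.0059, -0.0238, 0.0056, 0.0052, -0.0318, 0.0125, 0], [0.0057, -0.0239, 0.0055, 0.0052, -0.0318, 0.0125, 0], [0.0056, -0.0239, 0.0055, 0.0052, -0.0318, 0.0125, 0], [0.0055, -0.024, 0.0054, 0.0052, -0.0318, 0.0125, 0], [0.0054, -0.024, 0.0054, 0.0052, -0.0318, 0.0125, 0], [0.0052, -0.024, 0.0053, 0.0052, -0.0318, 0.0125, 0], [0.0051, -0.0241, 0.0053, 0.0052, -0.0318, 0.0125, 0], [0.005, -0.0241, 0.0053, 0.0052, -0.0318, 0.0125, 0]]
```

Request:
play_rows(moves=[[0.0059,-0.0238,0.0056,0.0052,-0.0318,0.0125,0],[0.0057,-0.0239,0.0055,0.0052,-0.0318,0.0125,0],[0.0056,-0.0239,0.0055,0.0052,-0.0318,0.0125,0],[0.0055,-0.024,0.0054,0.0052,-0.0318,0.0125,0],[0.0054,-0.024,0.0054,0.0052,-0.0318,0.0125,0],[0.0052,-0.024,0.0053,0.0052,-0.0318,0.0125,0],[0.0051,-0.0241,0.0053,0.0052,-0.0318,0.0125,0],[0.005,-0.0241,0.0053,0.0052,-0.0318,0.0125,0]])

```text
t: 8.85
eef_pos: [529.1, 134.6, 237.0]
tcp_rot: [-3.139, 0.508, -3.119]
ft_force: [0.1, -0.2, -4.9]
opening: 0.309
```

Request:
play_rows(moves=[[0,0,0,0,0,0,0],[0,0,0,0,0,0,0]])

```text
t: 9.05
eef_pos: [526.9, 131.7, 232.8]
tcp_rot: [-3.138, 0.499, -3.122]
ft_force: [0.7, 0.5, -4.4]
opening: 0.311
```

Run:
```python
from h import *
w=cam('wrist','w4');s=cam('side','s4');c=cam('scene','c4')
np.save('w4.npy',w,allow_pickle=True)
p,R=pose();m=p+R.apply(OFF);ax=R.apply([-1,0,0])
print(where(),p,state()['joints'],state()['ft_force'],state()['opening'])
overlay(w,column(m,ax)+vmodel(V),150,0,480,360,1.66,'o10',True)
overlay(s,column(m,ax)+vmodel(V),180,150,380,320,4,'o11')
overlay(c,column(m,ax)+vmodel(V),280,100,480,250,4,'o12')
```

```text
(array([ 10.2 ,  -7.63, 133.55]), array([ 0.9997, -0.0021, -0.0223])) [527.32499543 132.69052871 233.64391476] [ 0.15807703  0.24382821  2.05755126 -0.20356602  0.34999028 -1.25875743] [ 0.64829412  0.09477355 -3.04759793] 0.30419974242659825
```

View pics/o10.png

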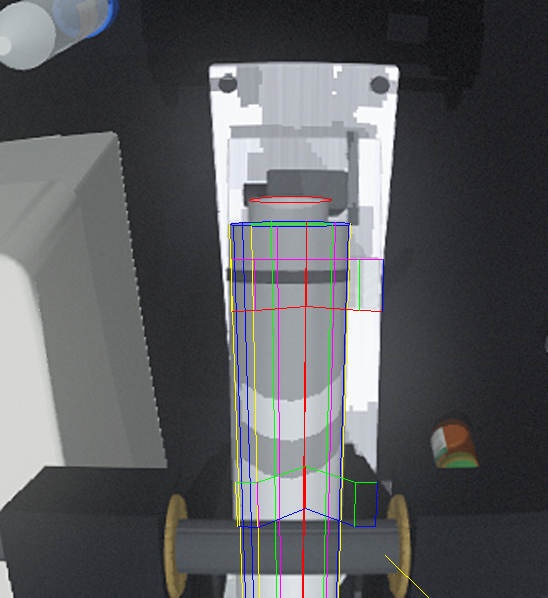

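View pics/o12.png

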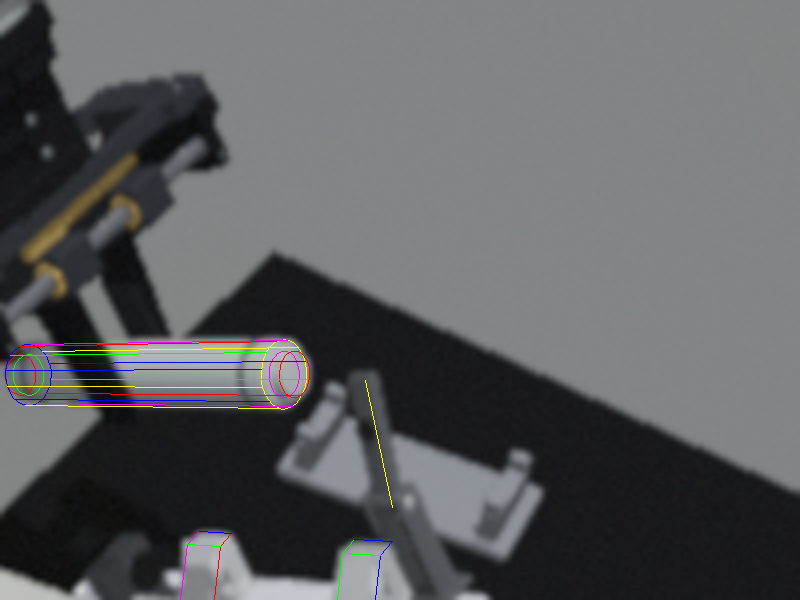

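View pics/o11.png

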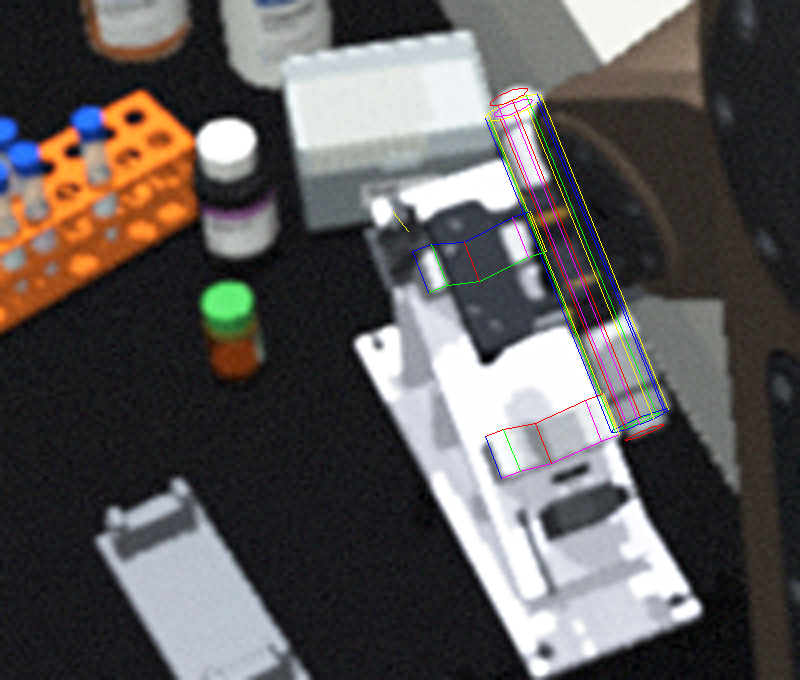

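Run:
```python
from h import *
w=np.load('w4.npy',allow_pickle=True).item()
overlay(w,vmodel(V),270,90,400,210,6,'o13',True)
```

```text
(no output)
```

View pics/o13.png

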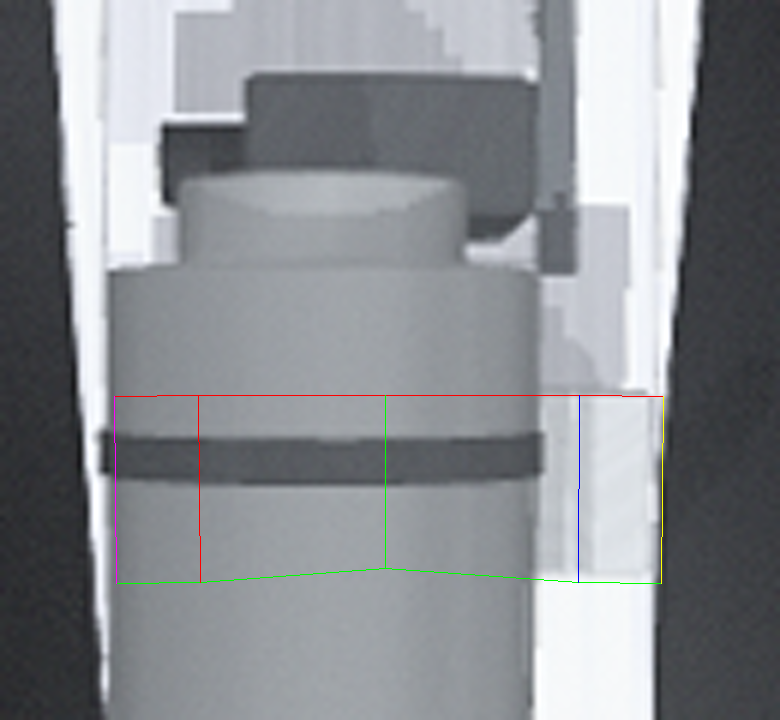

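```bash
sed -i 's/^V=.*/V=[590.6,143.0,119.1,.0233];OFF=np.array([-8.2,.6,-2.6])/' h.py
python3 - <<'E'
from h import *
R=Rtool(np.pi/6,V[3]);print(where())
lin(5,tcp_for(25,0,75,R),R,0)
E
```

```text
(array([ 10.54,  -8.24, 133.36]), array([ 0.9997, -0.0021, -0.0223]))
[[-0.0032, 0.0017, 0.0116, -0.001, -0.0045, -0.0004, 0], [-0.0031, 0.0017, 0.0116, -0.001, -0.0045, -0.0004, 0], [-0.0031, 0.0017, 0.0117, -0.001, -0.0045, -0.0004, 0], [-0.003, 0.0017, 0.0117, -0.001, -0.0045, -0.0004, 0], [-0.003, 0.0017, 0.0117, -0.001, -0.0045, -0.0004, 0]]
```

Request:
play_rows(moves=[[-0.0032,0.0017,0.0116,-0.001,-0.0045,0,0],[-0.0031,0.0017,0.0116,-0.001,-0.0045,0,0],[-0.0031,0.0017,0.0117,-0.001,-0.0045,0,0],[-0.003,0.0017,0.0117,-0.001,-0.0045,0,0],[-0.003,0.0017,0.0117,-0.001,-0.0045,0,0],[0,0,0,0,0,0,0]])

```text
t: 9.8
eef_pos: [573.7, 145.1, 185.7]
tcp_rot: [3.139, 0.525, -3.118]
ft_force: [0.3, -0.7, -3.7]
opening: 0.311
```

Run:
```python
from h import *
R=Rtool(np.pi/6,V[3]);print(where(),state()['joints'])
lin(4,tcp_for(25,0,30,R),R,0)
```

```text
(array([26.89,  3.11, 68.67]), array([1.0e+00, 4.0e-04, 1.8e-03])) [ 0.16631012  0.37904564  2.02471222 -0.31081699  0.22713758 -1.14400086]
[[0.0005, -0.0008, 0.0097, 0.0007, 0.0004, 0.0001, 0], [0.0005, -0.0008, 0.0097, 0.0007, 0.0004, 0.0001, 0], [0.0005, -0.0008, 0.0097, 0.0007, 0.0004, 0.0001, 0], [0.0005, -0.0008, 0.0097, 0.0007, 0.0004, 0.0001, 0]]
```

Request:
play_rows(moves=[[0.0005,-0.0008,0.009,0.0007,0.0004,0,0],[0.0005,-0.0008,0.009,0.0007,0.0004,0,0],[0.0005,-0.0008,0.008,0.0007,0.0004,0,0],[0.0005,-0.0005,0.005,0.0007,0.0004,0,0],[0,0,0,0,0,0,0]])

```text
t: 10.3
eef_pos: [588.7, 142.2, 155.0]
tcp_rot: [-3.141, 0.523, -3.118]
ft_force: [0.1, 0.3, -3.2]
opening: 0.309
```

Run:
```python
from h import *
R=Rtool(np.pi/6,V[3]);print(where(),state()['joints'])
w=cam('wrist','w5');s=cam('side','s5');c=cam('scene','c5')
np.save('w5.npy',w,allow_pickle=True)
p,R=pose();m=p+R.apply(OFF);ax=R.apply([-1,0,0])
overlay(w,column(m,ax)+vmodel(V),250,60,410,200,5,'o14',True)
overlay(c,column(m,ax)+vmodel(V),290,180,430,280,5.5,'o15')
```

```text
(array([24.49, -0.12, 34.7 ]), array([ 1.e+00,  4.e-04, -7.e-04])) [ 0.15665784  0.44544252  2.02108902 -0.40725483  0.16969735 -1.05344109]
```

View pics/o14.png

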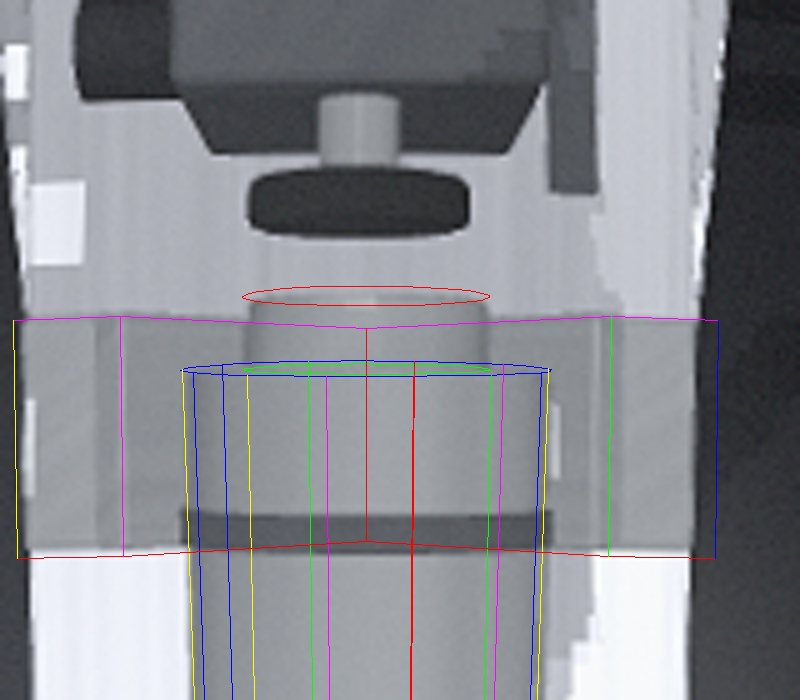

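View pics/o15.png

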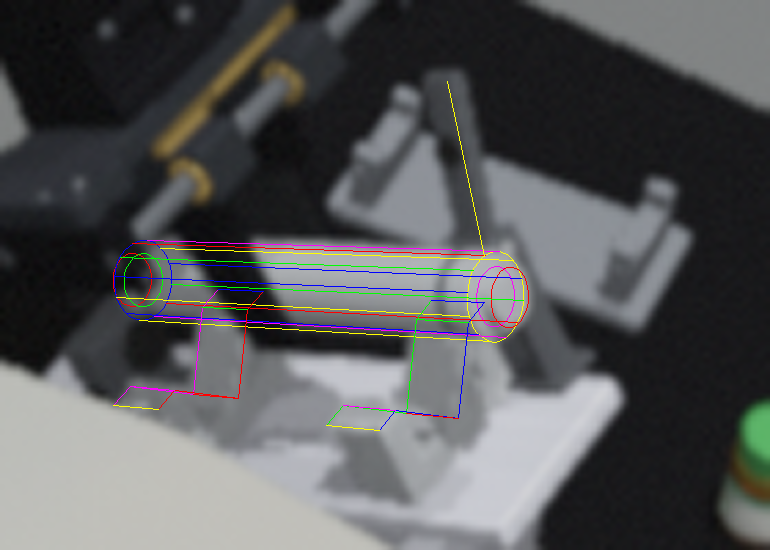

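```bash
sed -i 's/^V=.*/V=[590.6,142.4,119.1,.0233];OFF=np.array([-8.2,.7,-2.6])/' h.py
python3 - <<'E'
from h import *
R=Rtool(np.pi/6,V[3]);print(where())
lin(5,tcp_for(25,0,9,R),R,0)
E
```

```text
(array([24.95,  0.75, 35.57]), array([1.e+00, 4.e-04, 5.e-04]))
[[-0.0, -0.0001, 0.0053, -0.0, 0.0001, 0.0001, 0], [-0.0, -0.0001, 0.0053, -0.0, 0.0001, 0.0001, 0], [-0.0, -0.0001, 0.0053, -0.0, 0.0001, 0.0001, 0], [-0.0, -0.0001, 0.0053, -0.0, 0.0001, 0.0001, 0], [-0.0, -0.0001, 0.0053, -0.0, 0.0001, 0.0001, 0]]
```

Request:
play_rows(moves=[[0,-0.0002,0.005,0,0,0,0],[0,-0.0002,0.005,0,0,0,0],[0,-0.0002,0.005,0,0,0,0],[0,-0.0002,0.004,0,0,0,0],[0,0,0.002,0,0,0,0],[0,0,0,0,0,0,0]])

```text
t: 11.05
eef_pos: [600.3, 141.9, 137.1]
tcp_rot: [-3.142, 0.526, -3.118]
ft_force: [-0.3, -0.4, -3.2]
opening: 0.309
```

Run:
```python
from h import *
R=Rtool(np.pi/6,V[3]);print(where(),state()['ft_force'],state()['moment'],state()['joints'])
lin(1,tcp_for(25,0,5,R),R,0)
w=cam('wrist','w6')
np.save('w6.npy',w,allow_pickle=True)
p,R=pose();m=p+R.apply(OFF);ax=R.apply([-1,0,0])
overlay(w,column(m,ax)+vmodel(V),250,60,410,200,5,'o16',True)
```

```text
(array([2.558e+01, 2.000e-02, 1.338e+01]), array([1.0e+00, 4.0e-04, 2.1e-03])) [-0.29697068 -0.42074243 -3.16973951] [ 0.06555921  0.53974457 -0.00141538] [ 0.15216513  0.48757856  2.01190741 -0.49378935  0.1361146  -0.96970329]
[[0.0006, -0.0, 0.0084, 0.0002, 0.0021, 0.0004, 0]]
```

View pics/o16.png

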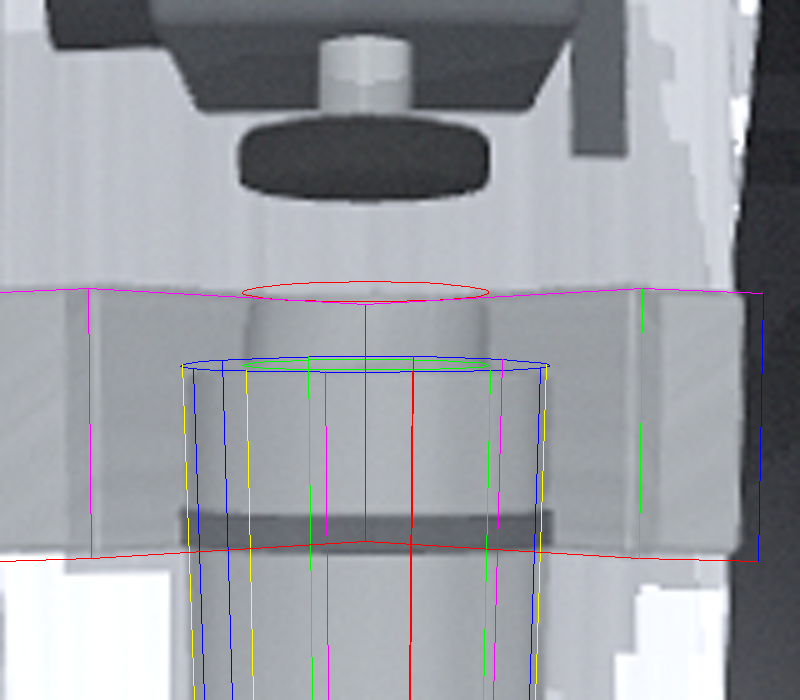

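Request:
play_rows(moves=[[0.0003,0,0.004,0,0.002,0,0],[0,0,0.002,0,0,0,0],[0,0,0.002,0,0,0,0]])

```text
t: 11.4
eef_pos: [604.2, 142.1, 130.1]
tcp_rot: [3.142, 0.524, -3.118]
ft_force: [-0.4, 0.5, -4.0]
opening: 0.308
```

Run:
```python
from h import *
print(where(),state()['ft_force'],state()['moment'],state()['joints'])
```

```text
(array([25.48,  0.1 ,  5.29]), array([1.e+00, 5.e-04, 6.e-04])) [-0.38658563  0.54937465 -4.04475525] [0.10330185 0.52208054 0.00907553] [ 0.15112819  0.5035678   2.00733306 -0.52512493  0.12698889 -0.93881149]
```

Request:
play_rows(moves=[[0,0,0.001,0,0,0,0],[0,0,0.001,0,0,0,0]])

```text
t: 11.6
eef_pos: [605.4, 142.1, 128.1]
tcp_rot: [3.142, 0.524, -3.118]
ft_force: [0.1, -0.6, -3.6]
opening: 0.31
```

Request:
play_rows(moves=[[0,0,0.001,0,0,0,0],[0,0,0.001,0,0,0,0]])

```text
t: 11.8
eef_pos: [605.9, 141.9, 127.2]
tcp_rot: [-3.141, 0.525, -3.118]
ft_force: [-16.1, -1.4, 17.8]
opening: 0.308
```

Run:
```python
from h import *
print(where(),state()['ft_force'],state()['moment'])
```

```text
(array([25.49, -0.17,  1.98]), array([1.e+00, 4.e-04, 9.e-04])) [-16.08404568  -1.43937307  17.82203848] [-3.24109509e-04  9.90253515e-01 -4.52479702e-02]
```

Request:
play_rows(moves=[[0,0,0,0,0,0,0],[0,0,0,0,0,0,0]])

```text
t: 12.0
eef_pos: [605.8, 141.8, 127.8]
tcp_rot: [-3.141, 0.525, -3.118]
ft_force: [-0.7, 0.1, -4.0]
opening: 0.306
```

Run:
```python
from h import *
print(where(),state()['ft_force'],state()['moment'],state()['joints'])
w=cam('wrist','w7');c=cam('scene','c7')
np.save('w7.npy',w,allow_pickle=True)
crop(w,230,60,430,260,4,'w7a')
crop(c,290,180,430,280,5.5,'c7a')
```

```text
(array([25.65, -0.2 ,  2.55]), array([1.0e+00, 4.0e-04, 1.6e-03])) [-0.65196991  0.11522322 -3.97069259] [ 0.06448292  0.47836219 -0.04825338] [ 0.15053817  0.5089701   2.00625148 -0.55038921  0.12266422 -0.91390709]
```

View pics/c7a.png

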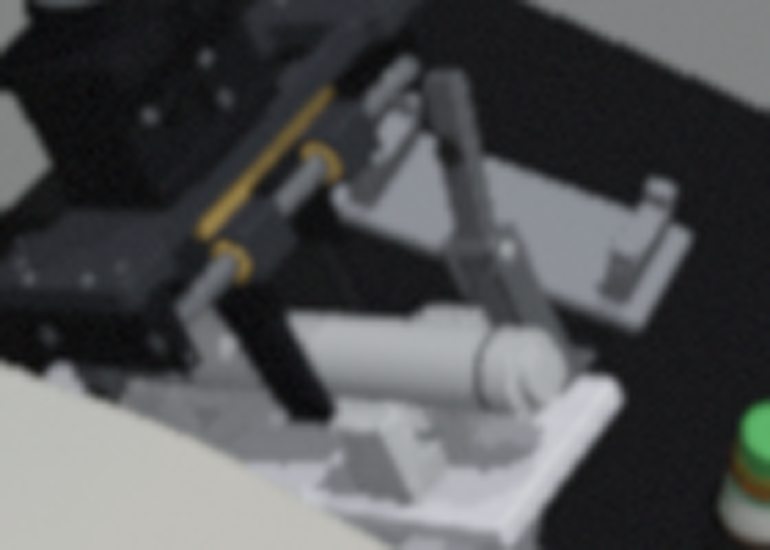

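View pics/w7a.png

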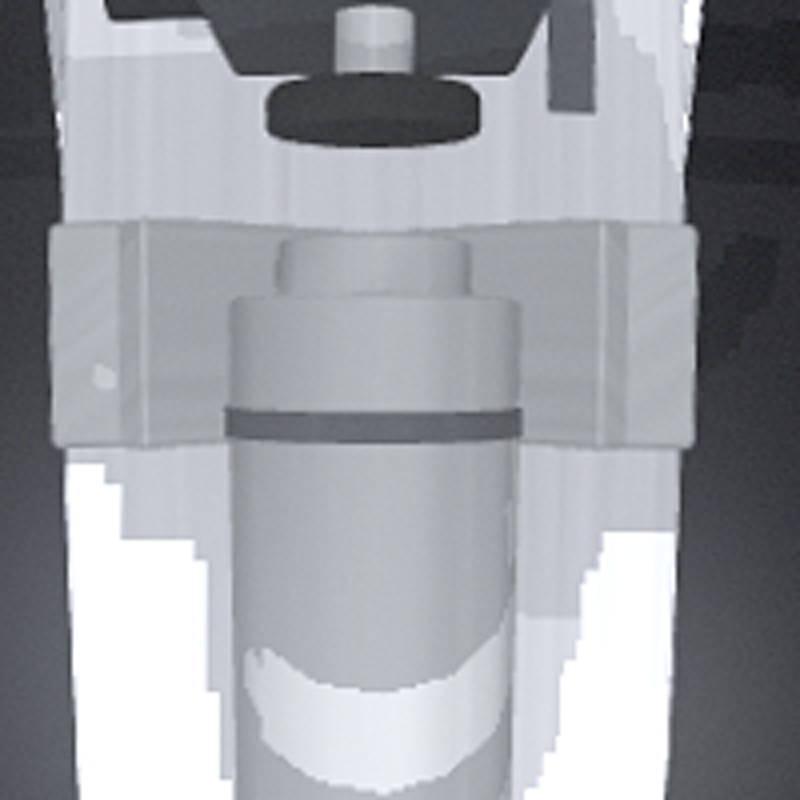

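Request:
play_rows(moves=[[0,0,0.0008,0,0,0,0],[0,0,0.0006,0,0,0,0]])

```text
t: 12.3
eef_pos: [606.0, 141.9, 127.3]
tcp_rot: [-3.141, 0.526, -3.118]
ft_force: [-9.8, -0.8, 10.7]
opening: 0.307
```

Request:
play_rows(moves=[[0,0,0.0004,0,0,0,40],[0,0,0.0002,0,0,0,50],[0,0,0,0,0,0,55],[0,0,0,0,0,0,55],[0,0,0,0,0,0,55]])

```text
t: 12.8
eef_pos: [607.9, 142.3, 128.2]
tcp_rot: [3.141, 0.53, -3.118]
ft_force: [0.4, -0.6, 0.9]
opening: 0.549
```

Run:
```python
from h import *
print(where(),state()['ft_force'],state()['moment'],state()['opening'])
w=cam('wrist','w8');c=cam('scene','c8')
np.save('w8.npy',w,allow_pickle=True)
p,R=pose();m=p+R.apply(OFF);ax=R.apply([-1,0,0])
overlay(w,column(m,ax),230,60,430,260,4,'w8a',True)
crop(c,290,180,430,280,5.5,'c8a')
```

```text
(array([27.68,  0.24,  1.86]), array([1.0e+00, 4.0e-04, 6.4e-03])) [ 0.40027342 -0.59746288  0.94660422] [0.10289483 0.15577763 0.04164156] 0.5485158213207978
```

View pics/w8a.png

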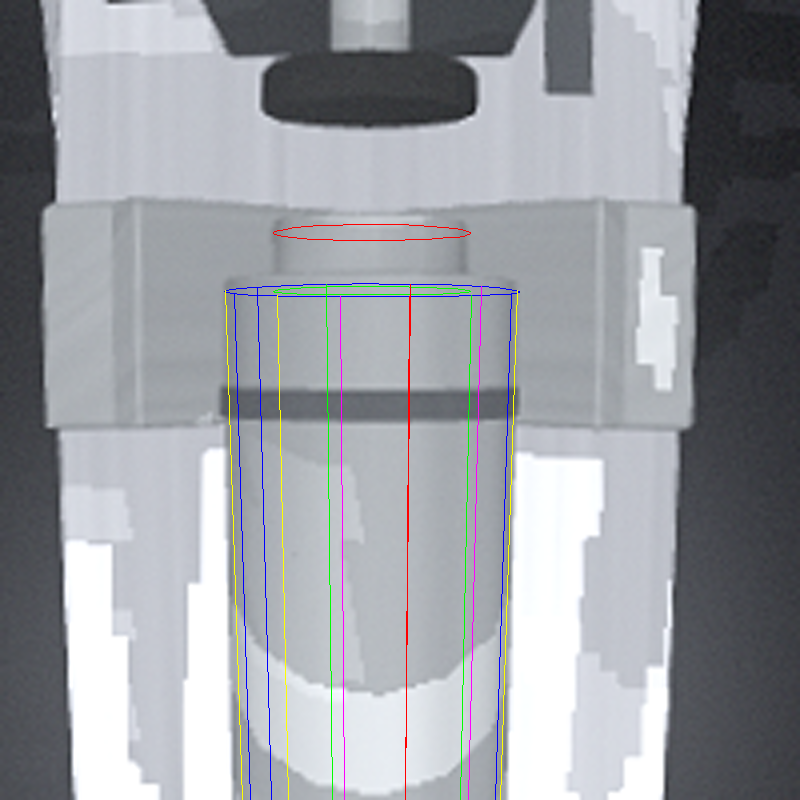

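View pics/c8a.png

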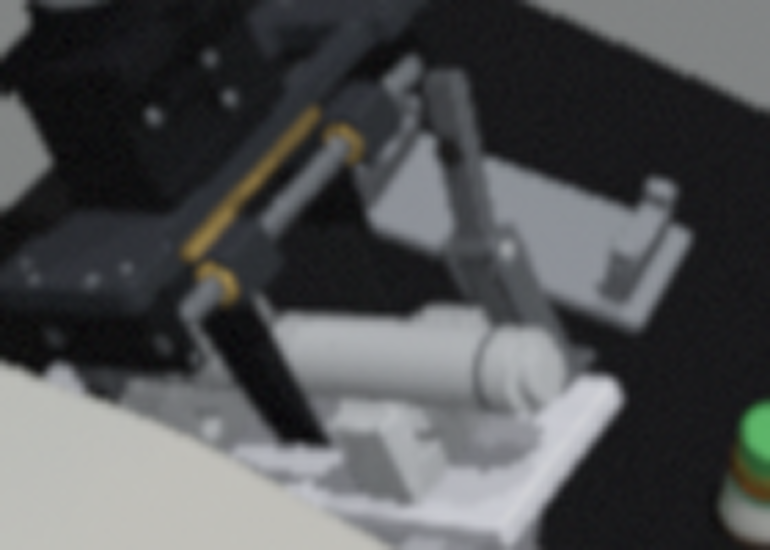

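Run:
```python
from h import *
R=Rtool(np.radians(25),V[3])
tcp=vpt(V,(12,0,2))-R.apply([0,0.3,-3.])
print(tcp,ik(tcp,R,state()['joints']))
lin(3,tcp,R,55)
```

```text
[601.26425548 142.34844068 124.11312745] (array([ 0.14757638,  0.51303322,  1.96457546, -0.22559896,  0.23638702,
       -1.23853277]), np.float64(9.208633855450898e-13))
[[0.0026, 0.0001, 0.0, 0.0002, 0.0312, 0.0001, 55], [0.0026, 0.0001, 0.0001, 0.0002, 0.0312, 0.0001, 55], [0.0026, 0.0001, 0.0002, 0.0002, 0.0312, 0.0001, 55]]
```

Request:
play_rows(moves=[[0.0026,0.0001,0,0,0.0312,0,55],[0.0026,0.0001,0,0,0.0312,0,55],[0.0026,0.0001,0,0,0.0312,0,55],[0,0,0,0,0,0,55],[0,0,0,0,0,0,55]])

```text
t: 13.4
eef_pos: [600.7, 142.6, 124.0]
tcp_rot: [3.14, 0.433, -3.118]
ft_force: [-0.2, 0.6, 0.3]
opening: 0.548
```

Run:
```python
from h import *
R=Rtool(np.radians(25),V[3])
tcp=vpt(V,(12,0,2))-R.apply([0,0.3,-3.])
print(where([0,.3,-3]),state()['joints'],state()['ft_force'],state()['opening'])
lin(1,tcp,R,55)
w=cam('wrist','w9');np.save('w9.npy',w,allow_pickle=True);crop(w,230,60,430,260,4,'w9a')
```

```text
(array([11.45,  0.3 ,  2.2 ]), array([ 9.959e-01,  7.000e-04, -9.030e-02])) [ 0.14737992  0.51277302  1.96362157 -0.2139134   0.24002917 -1.25080618] [-0.20026054  0.55291257  0.30329044] 0.5479874347888202
[[-0.0006, -0.0003, 0.0002, 0.0015, -0.0031, 0.0007, 55]]
```

View pics/w9a.png

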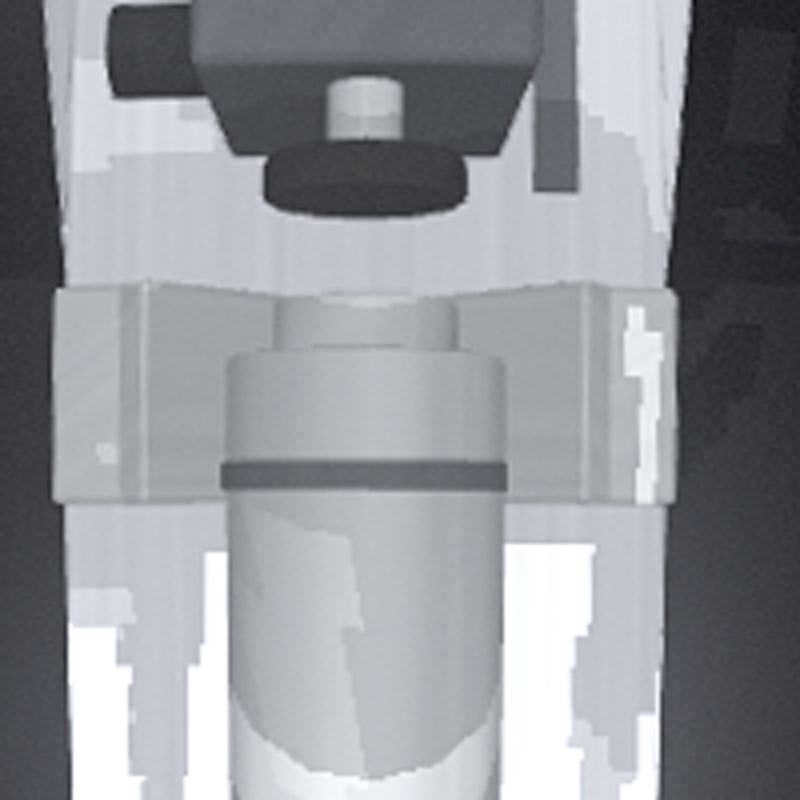

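Request:
play_rows(moves=[[-0.0005,-0.0003,0,0,0,0,40],[0,0,0,0,0,0,30],[0,0,0,0,0,0,0],[0,0,0,0,0,0,0],[0,0,0,0,0,0,0],[0,0,0,0,0,0,0]])

```text
t: 14.05
eef_pos: [600.9, 141.7, 124.1]
tcp_rot: [3.141, 0.434, -3.117]
ft_force: [0.9, 0.3, -0.6]
opening: 0.311
```

```bash
cat >> h.py <<'E'
def forces(base=None):
    s=state();Rv,_=vT(V);f=Rv.T@np.array(s['ft_force']);m=Rv.T@np.array(s['moment'])
    return 'F_v',f.round(2),'M_v',m.round(3)
E
python3 - <<'E'
from h import *
print(where([0,.3,-3]),forces(),state()['opening'],state()['ft_force'])
R=pose()[1];Rv=vT(V)[0];print("tool comps of -x_v",(R.inv().apply(-Rv[:,0])).round(3),"of +z_v",R.inv().apply(Rv[:,2]).round(3))
E
```

```text
(array([11.67, -0.61,  2.2 ]), array([ 9.96e-01,  8.00e-04, -8.97e-02])) ('F_v', array([ 0.5 ,  0.25, -1.01]), 'M_v', array([ 0.132,  0.095, -0.015])) 0.3109066974690026 [ 0.93082295  0.27514954 -0.62988319]
tool comps of -x_v [0.996 0.001 0.09 ] of +z_v [ 0.09   0.001 -0.996]
```

Request:
play_rows(moves=[[0,0,0,0,0,0,0],[0.0012,0,0.0001,0,0,0,0],[0.0012,0,0.0001,0,0,0,0]])

```text
t: 14.35
eef_pos: [599.0, 141.7, 123.0]
tcp_rot: [3.141, 0.435, -3.117]
ft_force: [1.4, -0.7, -0.1]
opening: 0.309
```

Run:
```python
from h import *
print(where([0,.3,-3]),forces(),state()['opening'])
```

```text
(array([ 9.5 , -0.6 ,  2.19]), array([ 9.96e-01,  7.00e-04, -8.89e-02])) ('F_v', array([ 1.16, -0.7 , -0.78]), 'M_v', array([-0.058, -0.054, -0.034])) 0.3089985189515417
```

Request:
play_rows(moves=[[0.0012,0,0.0001,0,0,0,0],[0.0012,0,0.0001,0,0,0,0],[0.0012,0,0.0001,0,0,0,0]])

```text
t: 14.65
eef_pos: [595.6, 141.6, 121.1]
tcp_rot: [3.141, 0.435, -3.117]
ft_force: [0.7, -0.6, -0.1]
opening: 0.308
```

Run:
```python
from h import *
print(where([0,.3,-3]),forces(),state()['opening'])
w=cam('wrist','w10');np.save('w10.npy',w,allow_pickle=True);crop(w,230,60,430,260,4,'w10a')
```

```text
(array([ 5.59, -0.59,  2.19]), array([ 9.961e-01,  8.000e-04, -8.870e-02])) ('F_v', array([ 0.56, -0.59, -0.5 ]), 'M_v', array([-0.054, -0.029,  0.014])) 0.30807142339778515
```

View pics/w10a.png

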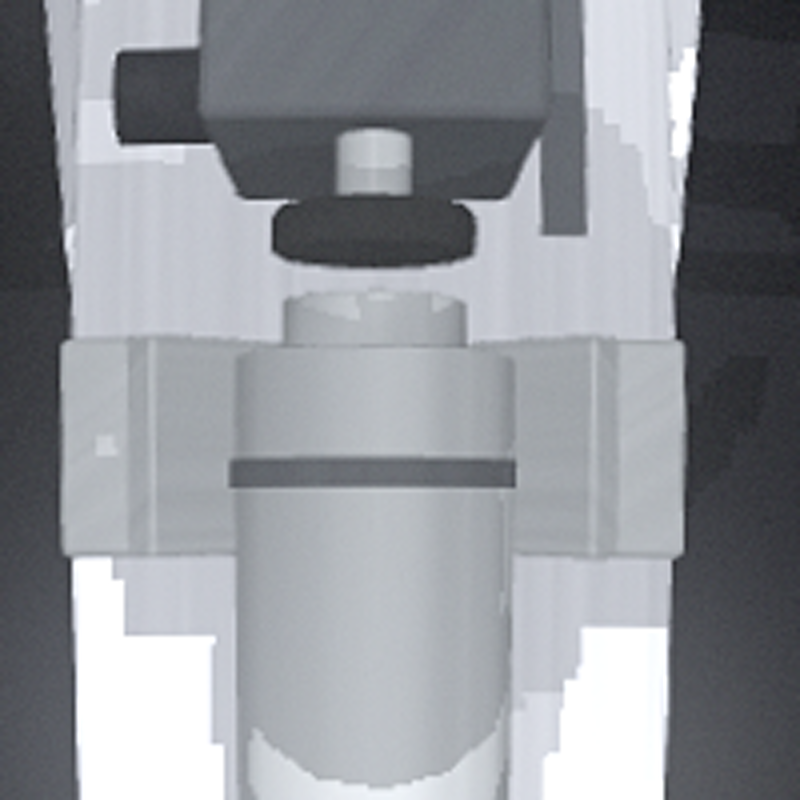

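Request:
play_rows(moves=[[0.0012,0,0.0001,0,0,0,0],[0.0012,0,0.0001,0,0,0,0],[0.0007,0,0.0001,0,0,0,0]])

```text
t: 15.0
eef_pos: [592.6, 141.6, 119.3]
tcp_rot: [3.141, 0.435, -3.117]
ft_force: [1.9, -0.7, 1.6]
opening: 0.31
```

Run:
```python
from h import *
print(where([0,.3,-3]),forces(),state()['opening'])
```

```text
(array([ 2.09, -0.58,  2.19]), array([ 9.961e-01,  7.000e-04, -8.880e-02])) ('F_v', array([ 2.41, -0.73,  0.48]), 'M_v', array([-0.092, -0.121,  0.023])) 0.3104537996945218
```

Request:
play_rows(moves=[[0.0006,0,0.0001,0,0,0,0],[0.0006,0,0.0001,0,0,0,0],[0.0006,0,0,0,0,0,0]])

```text
t: 15.3
eef_pos: [591.1, 141.5, 118.5]
tcp_rot: [3.141, 0.435, -3.117]
ft_force: [-0.2, -0.9, -2.1]
opening: 0.309
```

Run:
```python
from h import *
print(where([0,.3,-3]),forces(),state()['opening'])
w=cam('wrist','w11');crop(w,230,60,430,260,4,'w11a')
```

```text
(array([ 0.4 , -0.58,  2.23]), array([ 9.961e-01,  8.000e-04, -8.820e-02])) ('F_v', array([-1.22, -0.93, -1.72]), 'M_v', array([ 0.023,  0.087, -0.046])) 0.3094046151935425
```

View pics/w11a.png

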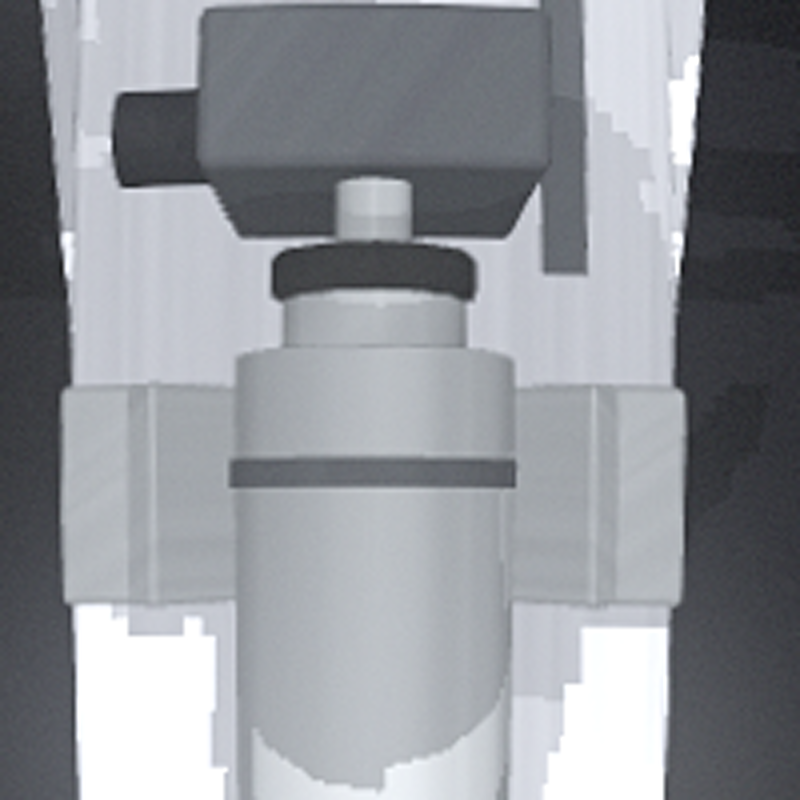

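Request:
play_rows(moves=[[0.0006,0,0.0001,0,0,0,0],[0.0006,0,0.0001,0,0,0,0],[0.0006,0,0,0,0,0,0]])

```text
t: 15.65
eef_pos: [589.7, 141.5, 117.7]
tcp_rot: [3.141, 0.436, -3.118]
ft_force: [1.7, 0.2, -1.3]
opening: 0.309
```

Run:
```python
from h import *
print(where([0,.3,-3]),forces(),state()['opening'])
```

```text
(array([-1.24, -0.58,  2.23]), array([ 9.962e-01,  7.000e-04, -8.750e-02])) ('F_v', array([ 0.85,  0.17, -1.98]), 'M_v', array([-0.004, -0.006, -0.001])) 0.30870793363141313
```

Request:
play_rows(moves=[[0.0005,0,0.0001,0,0,0,0],[0.0005,0,0,0,0,0,0]])

```text
t: 15.85
eef_pos: [588.8, 141.5, 117.2]
tcp_rot: [3.141, 0.436, -3.117]
ft_force: [1.4, -0.9, -1.1]
opening: 0.311
```

Run:
```python
from h import *
print(where([0,.3,-3]),forces(),state()['opening'],state()['joints'])
w=cam('wrist','w12');crop(w,230,60,430,260,4,'w12a')
```

```text
(array([-2.24, -0.56,  2.21]), array([ 9.962e-01,  8.000e-04, -8.730e-02])) ('F_v', array([ 0.64, -0.92, -1.6 ]), 'M_v', array([-0.118, -0.041, -0.016])) 0.3108171762843641 [ 0.14905045  0.51217633  1.99851685 -0.25924988  0.20426532 -1.20340305]
```

View pics/w12a.png

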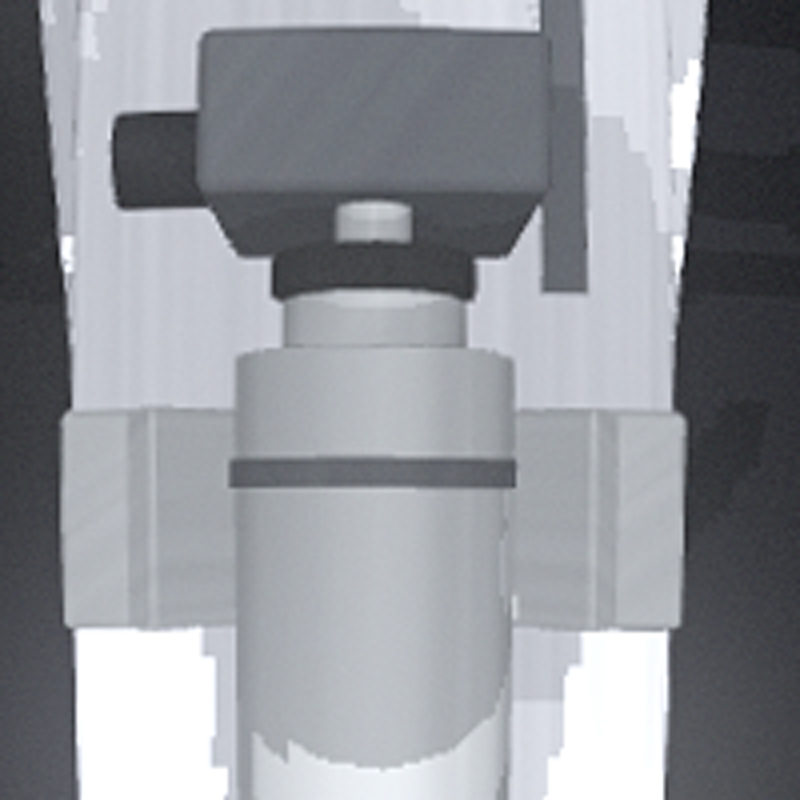

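Request:
play_rows(moves=[[0.0005,0,0.0001,0,0,0,0],[0.0004,0,0,0,0,0,0]])

```text
t: 16.1
eef_pos: [588.0, 141.5, 116.7]
tcp_rot: [3.141, 0.436, -3.117]
ft_force: [1.6, -1.1, -0.9]
opening: 0.311
```

Run:
```python
from h import *
print(where([0,.3,-3]),forces(),state()['opening'])
```

```text
(array([-3.16, -0.56,  2.21]), array([ 9.962e-01,  7.000e-04, -8.710e-02])) ('F_v', array([ 0.94, -1.14, -1.53]), 'M_v', array([-0.076, -0.047,  0.008])) 0.31057034541109446
```

Request:
play_rows(moves=[[0.0003,0,0,0,0,0,0]])

```text
t: 16.2
eef_pos: [587.7, 141.5, 116.5]
tcp_rot: [3.141, 0.436, -3.117]
ft_force: [1.3, -1.0, -0.5]
opening: 0.315
```

Run:
```python
from h import *
print(where([0,.3,-3]),forces(),state()['opening'])
```

```text
(array([-3.56, -0.58,  2.2 ]), array([ 9.962e-01,  7.000e-04, -8.730e-02])) ('F_v', array([ 0.81, -1.07, -1.07]), 'M_v', array([-0.148, -0.053, -0.017])) 0.3147527917965409
```

Request:
play_rows(moves=[[0.0003,0,0,0,0,0,0]])

```text
t: 16.3
eef_pos: [587.4, 141.4, 116.3]
tcp_rot: [3.141, 0.436, -3.117]
ft_force: [0.9, -0.4, 1.3]
opening: 0.306
```

Run:
```python
from h import *
print(where([0,.3,-3]),forces(),state()['opening'])
```

```text
(array([-3.94, -0.58,  2.21]), array([ 9.962e-01,  7.000e-04, -8.740e-02])) ('F_v', array([ 1.38, -0.47,  0.69]), 'M_v', array([-0.085, -0.154, -0.036])) 0.3061203024373239
```

Request:
play_rows(moves=[[0.0003,0,0,0,0,0,0]])

```text
t: 16.4
eef_pos: [587.1, 141.4, 116.2]
tcp_rot: [3.141, 0.436, -3.118]
ft_force: [1.5, -1.7, 0.2]
opening: 0.306
```

Request:
play_rows(moves=[[0.0003,0,0,0,0,0,0]])

```text
t: 16.5
eef_pos: [587.0, 141.4, 116.1]
tcp_rot: [3.141, 0.437, -3.118]
ft_force: [3.9, -2.3, 0.8]
opening: 0.311
```

Run:
```python
from h import *
print(where([0,.3,-3]),forces(),state()['opening'])
w=cam('wrist','w13');crop(w,230,60,430,260,4,'w13a')
```

```text
(array([-4.36, -0.58,  2.21]), array([ 9.962e-01,  7.000e-04, -8.690e-02])) ('F_v', array([ 3.73, -2.38, -1.24]), 'M_v', array([-0.211, -0.376,  0.014])) 0.31072765181940487
```

View pics/w13a.png

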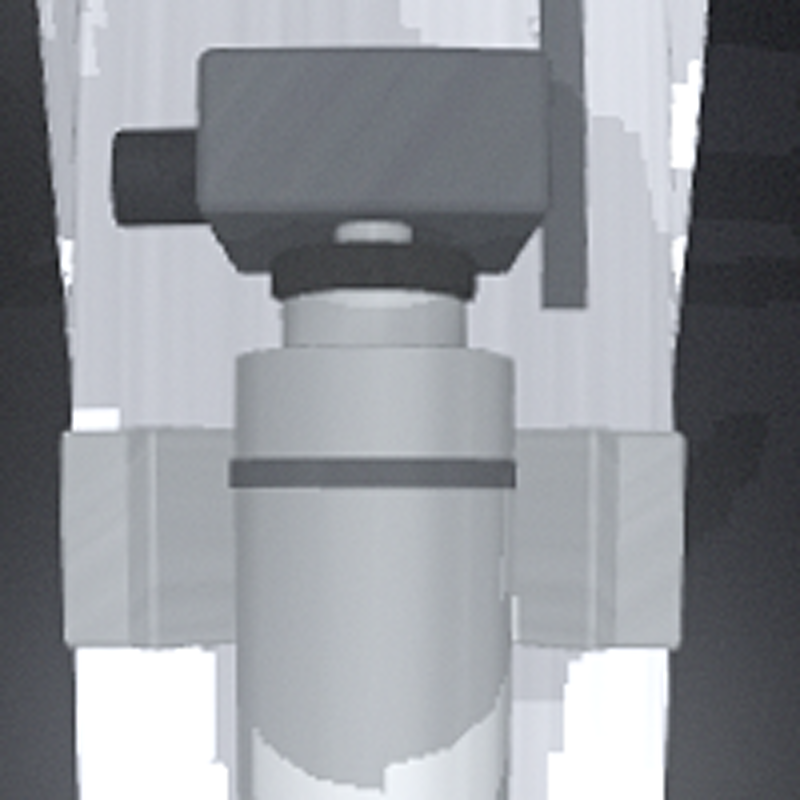

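Request:
play_rows(moves=[[0.0003,0,0,0,0,0,0]])

```text
t: 16.65
eef_pos: [587.0, 141.4, 116.1]
tcp_rot: [3.141, 0.437, -3.118]
ft_force: [3.4, -1.4, -0.1]
opening: 0.314
```

Run:
```python
from h import *
print(where([0,.3,-3]),forces(),state()['opening'])
```

```text
(array([-4.42, -0.57,  2.22]), array([ 9.963e-01,  7.000e-04, -8.640e-02])) ('F_v', array([ 2.88, -1.5 , -1.76]), 'M_v', array([-0.258, -0.44 ,  0.05 ])) 0.31350918580518955
```

Request:
play_rows(moves=[[0.0006,0,0,0,0,0,0]])

```text
t: 16.75
eef_pos: [586.8, 141.5, 116.0]
tcp_rot: [3.141, 0.438, -3.118]
ft_force: [5.5, -1.3, 0.1]
opening: 0.31
```

Run:
```python
from h import *
print(where([0,.3,-3]),forces(),state()['opening'])
```

```text
(array([-4.6 , -0.55,  2.23]), array([ 9.963e-01,  6.000e-04, -8.550e-02])) ('F_v', array([ 4.76, -1.38, -2.62]), 'M_v', array([-0.237, -0.702,  0.013])) 0.31022557438316434
```

Request:
play_rows(moves=[[0.0003,0,0,0,0,0,0],[0.0003,0,0,0,0,0,40],[0.0002,0,0,0,0,0,50],[0,0,0,0,0,0,60],[0,0,0,0,0,0,60]])

```text
t: 17.25
eef_pos: [584.5, 141.5, 114.9]
tcp_rot: [3.141, 0.435, -3.117]
ft_force: [0.3, -0.3, -0.6]
opening: 0.576
```

Run:
```python
from h import *
print(where([0,.3,-3]),forces(),state()['opening'])
w=cam('wrist','w14');crop(w,230,60,430,260,4,'w14a')
c=cam('scene','c14');crop(c,290,180,430,280,5.5,'c14a')
```

```text
(array([-7.14, -0.45,  2.37]), array([ 9.961e-01,  8.000e-04, -8.860e-02])) ('F_v', array([-0.04, -0.33, -0.71]), 'M_v', array([ 0.058,  0.12 , -0.007])) 0.5757004618001303
```

View pics/w14a.png

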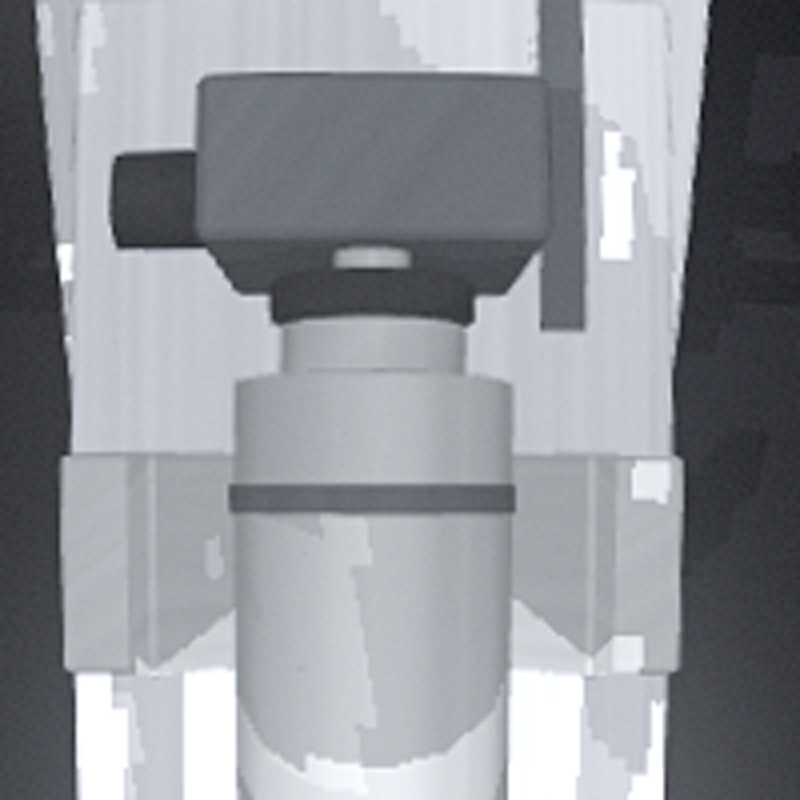

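View pics/c14a.png

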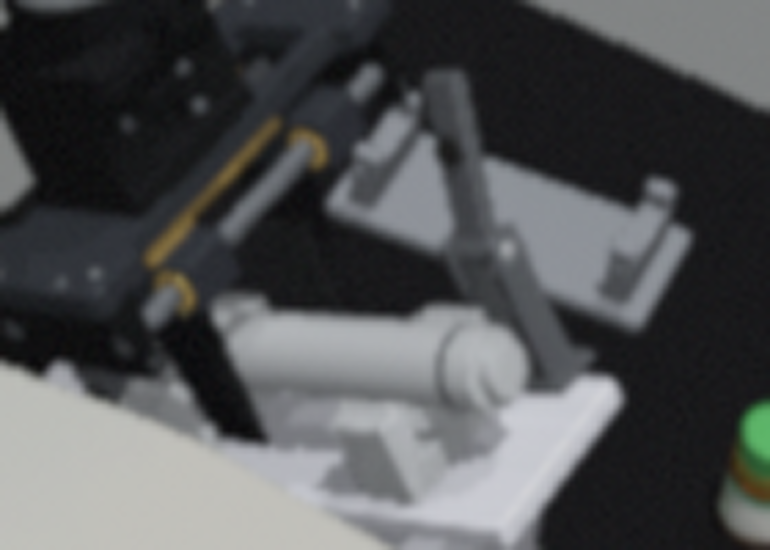

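```bash
cat >> h.py <<'E'
def tip_tcp(xv,yf,zf,R):   # TCP so fingertip-bottom centre is at v-point
    return vpt(V,(xv,yf,zf))-R.apply([0,0,14.])
def tipwhere():
    p,R=pose();Rv,t=vT(V);return (Rv.T@(p+R.apply([0,0,14.])-t)).round(2)
E
python3 - <<'E'
from h import *
print(state()['joints'])
for tl in (30,25,20):
    j=state()['joints'];R=Rtool(np.radians(tl),V[3])
    for y,z in [(95,130),(95,68),(50,75),(26,72),(12,60),(0,45),(0,27)]:
        j,e=ik(tip_tcp(73,y,z,R),R,j);print(tl,y,z,j.round(3),round(e,4))
R=pose()[1];p=pose()[0]
print(tipwhere())
E
```

```text
[ 0.15026217  0.51206655  2.00911115 -0.27348381  0.19532214 -1.18782912]
30 95 130 [ 0.349  0.306  1.819 -0.317  0.539 -1.012] 0.0
30 95 68 [ 0.33   0.408  1.821 -0.367  0.435 -0.968] 0.0
30 50 75 [ 0.249  0.373  1.862 -0.285  0.409 -1.112] 0.0
30 26 72 [ 0.202  0.368  1.879 -0.238  0.387 -1.195] 0.0
30 12 60 [ 0.173  0.384  1.887 -0.214  0.359 -1.241] 0.0
30 0 45 [ 0.147  0.407  1.892 -0.193  0.328 -1.28 ] 0.0
30 0 27 [ 0.145  0.44   1.887 -0.207  0.3   -1.267] 0.0
25 95 130 [ 0.336  0.322  1.761 -0.216  0.652 -1.113] 0.0
25 95 68 [ 0.319  0.421  1.763 -0.237  0.551 -1.098] 0.0
25 50 75 [ 0.24   0.386  1.803 -0.18   0.532 -1.218] 0.0
25 26 72 [ 0.195  0.381  1.82  -0.147  0.514 -1.287] 0.0
25 12 60 [ 0.167  0.397  1.828 -0.129  0.488 -1.326] 0.0
25 0 45 [ 0.143  0.419  1.832 -0.114  0.46  -1.361] 0.0
25 0 27 [ 0.141  0.45   1.828 -0.118  0.433 -1.357] 0.0
20 95 130 [ 0.324  0.342  1.703 -0.146  0.767 -1.182] 0.0
20 95 68 [ 0.308  0.438  1.704 -0.155  0.67  -1.181] 0.0
20 50 75 [ 0.232  0.404  1.743 -0.116  0.655 -1.282] 0.0
20 26 72 [ 0.188  0.399  1.76  -0.094  0.64  -1.34 ] 0.0
20 12 60 [ 0.161  0.414  1.767 -0.081  0.616 -1.375] 0.0
20 0 45 [ 0.138  0.435  1.772 -0.07   0.589 -1.405] 0.0
20 0 27 [ 0.136  0.466  1.767 -0.072  0.563 -1.404] 0.0
[ -8.48  -0.75 -14.57]
```

Request:
play_rows(moves=[[0,0,-0.006,0,0,0,60],[0,0,-0.012,0,0,0,60],[0,0,-0.02,0,0,0,60],[0,0,-0.025,0,0,0,60],[0,0,-0.03,0,0,0,60],[0,0,-0.03,0,0,0,60],[0,0,-0.01,0,0,0,60]])

```text
t: 18.05
eef_pos: [524.2, 140.2, 242.2]
tcp_rot: [3.139, 0.433, -3.117]
ft_force: [0.1, 0.8, -0.8]
opening: 0.596
```

Run:
```python
from h import *
print(tipwhere(),forces(),state()['joints'])
w=cam('wrist','w15');c=cam('scene','c15');crop(c,290,150,430,280,5,'c15a')
np.save('w15.npy',w,allow_pickle=True)
R=Rtool(np.radians(30),V[3])
lin(6,tip_tcp(73,100,125,R),R,0)
```

```text
[  2.71  -0.59 125.85] ('F_v', array([-0.33,  0.76, -0.73]), 'M_v', array([ 0.111,  0.138, -0.017])) [ 0.16708678  0.23942911  2.00651893 -0.12720773  0.46963845 -1.32768007]
[[-0.0115, 0.0168, -0.0011, 0.0004, -0.0152, 0.0002, 0], [-0.0115, 0.0168, -0.0009, 0.0004, -0.0152, 0.0002, 0], [-0.0115, 0.0168, -0.0008, 0.0004, -0.0152, 0.0002, 0], [-0.0115, 0.0168, -0.0006, 0.0004, -0.0152, 0.0002, 0], [-0.0115, 0.0168, -0.0004, 0.0004, -0.0152, 0.0002, 0], [-0.0115, 0.0168, -0.0003, 0.0004, -0.0152, 0.0002, 0]]
```

View pics/w15.png

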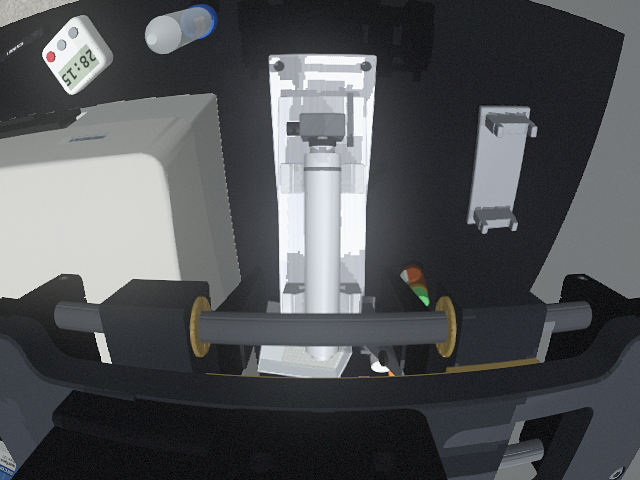

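View pics/c15a.png

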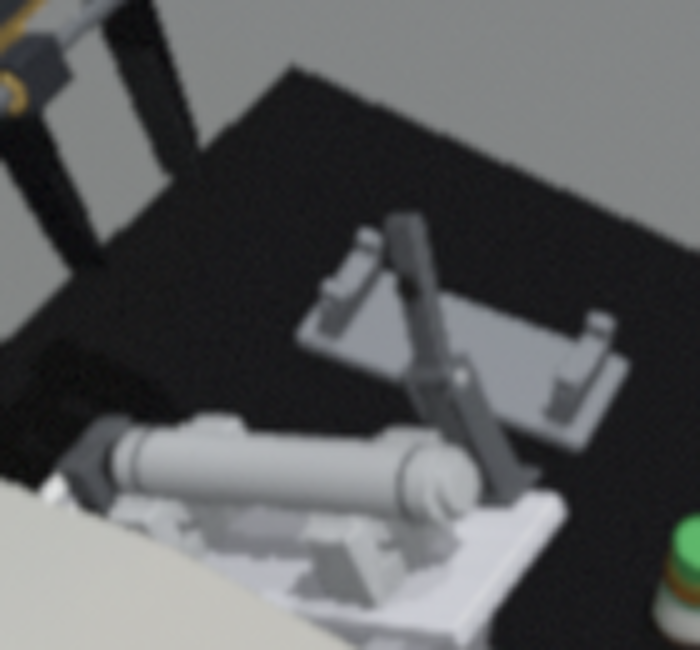

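Request:
play_rows(moves=[[-0.0115,0.0168,-0.0015,0,-0.0152,0,0],[-0.0115,0.0168,-0.0012,0,-0.0152,0,0],[-0.0115,0.0168,-0.001,0,-0.0152,0,0],[-0.0115,0.0168,-0.001,0,-0.0152,0,0],[-0.0115,0.0168,-0.0005,0,-0.0152,0,0],[-0.0115,0.0168,-0.0003,0,-0.0152,0,0],[0,0,0,0,0,0,0]])

```text
t: 18.85
eef_pos: [583.9, 245.6, 268.8]
tcp_rot: [-3.142, 0.517, -3.118]
ft_force: [-1.4, 0.4, -0.2]
opening: 0.067
```

Run:
```python
from h import *
print(tipwhere(),forces(),state()['joints'],state()['opening'])
w=cam('wrist','w16');c=cam('scene','c16');crop(c,290,100,430,280,4,'c16a')
s=cam('side','s16')
R=Rtool(np.radians(30),V[3])
lin(4,tip_tcp(73,92,68,R),R,0)
```

```text
[ 71.05 103.28 117.78] ('F_v', array([-1.27,  0.38,  0.53]), 'M_v', array([ 0.072,  0.183, -0.045])) [ 0.36045463  0.33062749  1.81223707 -0.32867812  0.52996113 -0.9894331 ] 0.06679810738365867
[[-0.0009, -0.0023, 0.0125, -0.0003, -0.0022, -0.0001, 0], [-0.0009, -0.0023, 0.0125, -0.0003, -0.0022, -0.0001, 0], [-0.0008, -0.0023, 0.0125, -0.0003, -0.0022, -0.0001, 0], [-0.0008, -0.0023, 0.0126, -0.0003, -0.0022, -0.0001, 0]]
```

View pics/c16a.png

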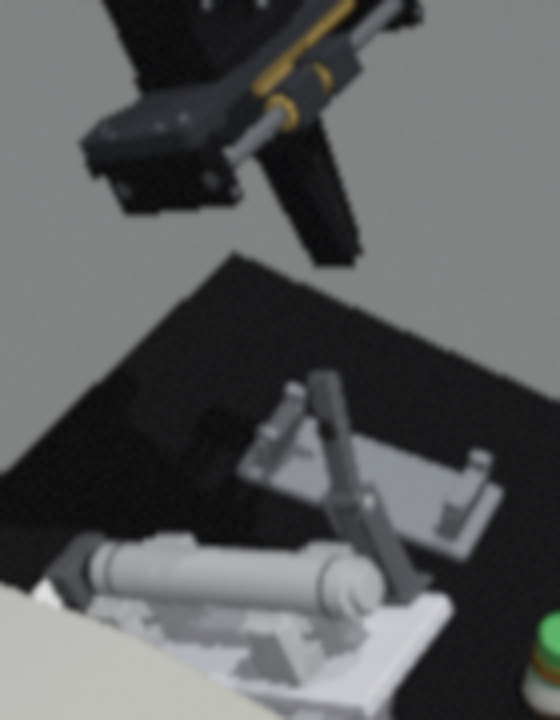

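View pics/w16.png

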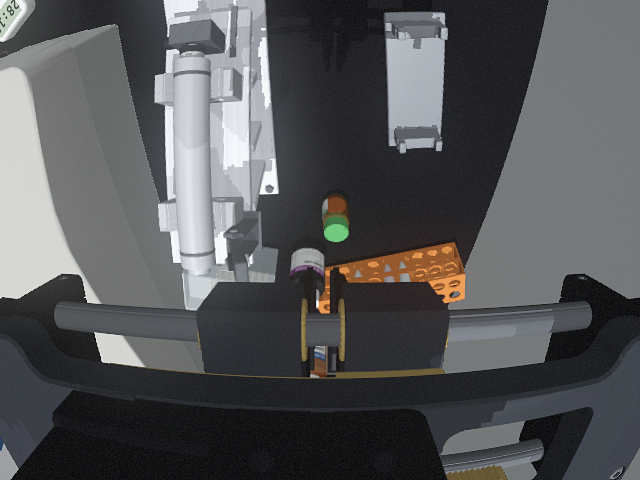

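Request:
play_rows(moves=[[-0.0005,-0.002,0.0125,0,-0.002,0,0],[-0.0005,-0.002,0.0125,0,-0.002,0,0],[-0.0005,-0.002,0.012,0,-0.002,0,0],[-0.0005,-0.002,0.009,0,-0.002,0,0],[0,0,0,0,0,0,0]])

```text
t: 19.5
eef_pos: [608.8, 232.7, 223.9]
tcp_rot: [-3.14, 0.52, -3.121]
ft_force: [-0.1, 0.4, -0.3]
opening: 0.006
```

Run:
```python
from h import *
print(tipwhere(),forces(),state()['joints'],state()['opening'])
w=cam('wrist','w17');c=cam('scene','c17');crop(c,310,150,430,270,5.5,'c17a')
crop(w,180,180,400,380,3.5,'w17a')
```

```text
[69.94 89.77 66.63] ('F_v', array([-0.25,  0.39, -0.17]), 'M_v', array([ 0.098,  0.155, -0.055])) [ 0.32307555  0.40723589  1.82954096 -0.36649726  0.43043486 -0.97099982] 0.00636091899856015
```

View pics/c17a.png

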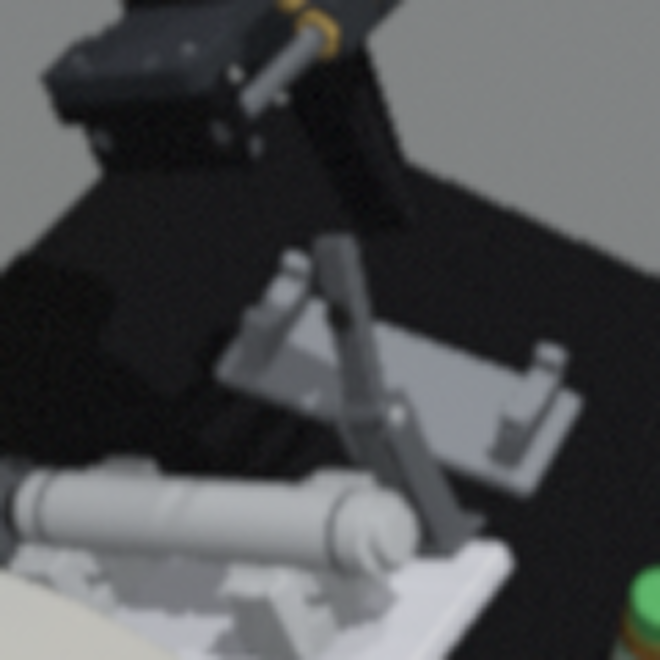

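View pics/w17a.png

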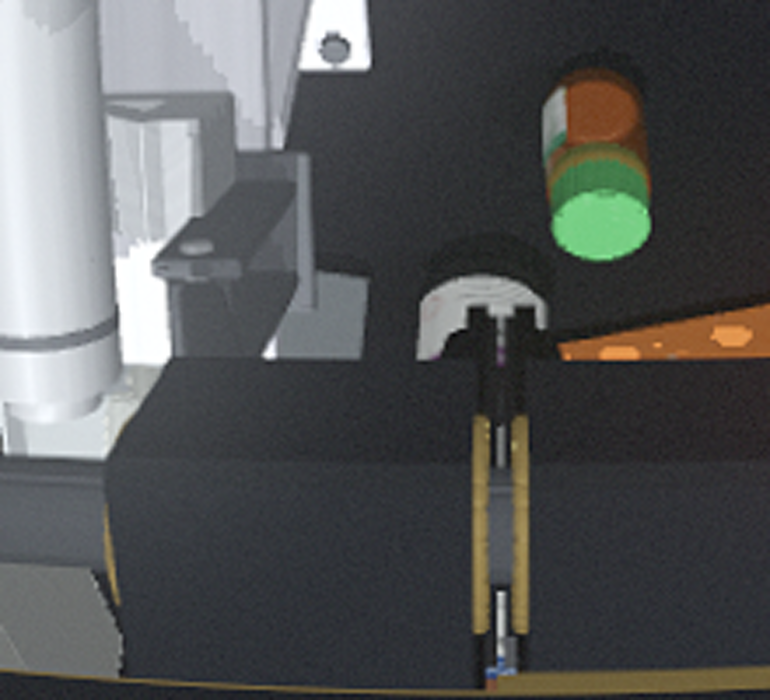

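```bash
cat >> h.py <<'E'
def armmodel(th,x=73):
    C=[]
    d=np.array([-np.cos(th),np.sin(th)]);n=np.array([np.sin(th),np.cos(th)])
    for o in (-4,4):
        q=[np.array([38,22])+s*d+o*n for s in (0,64)]
        C.append([vpt(V,(x+a,*b)) for a,b in [(-7,q[0]),(-7,q[1]),(7,q[1]),(7,q[0])]])
    return C
E
python3 - <<'E'
from h import *
w=cam('wrist');c=cam('scene')
overlay(w,armmodel(1.75)+armmodel(2.05),180,180,400,380,3.5,'o20',True)
overlay(c,armmodel(1.75)+armmodel(2.05),310,150,430,270,5.5,'o21')
E
```

```text
(no output)
```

View pics/o20.png

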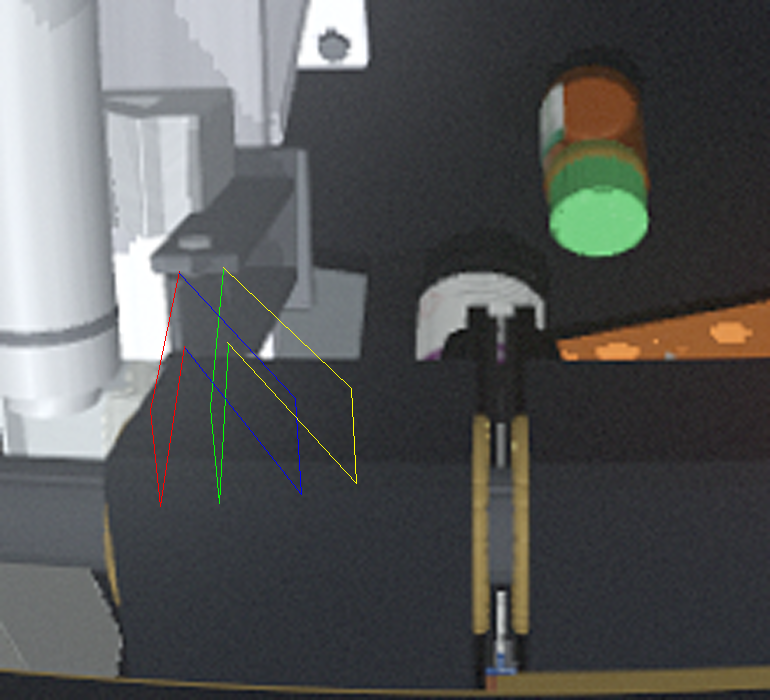

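View pics/o21.png

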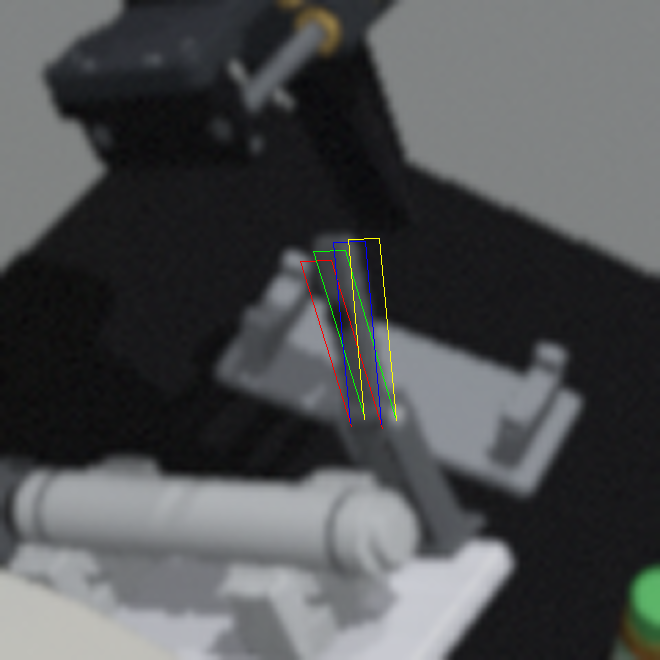

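```bash
cat >> h.py <<'E'
def armpath(ths,claw=0,dz=0,s=50):
    R=Rtool(np.radians(30),V[3]);P=[]
    for th in ths:
        cy=38-s*np.cos(th)+4*np.sin(th);cz=22+s*np.sin(th)+4*np.cos(th)
        P.append((tip_tcp(73,cy+12,cz+dz,R),R))
    plan(P,claw)
E
python3 - <<'E'
from h import *
armpath([2.05,1.9,1.75,1.6,1.45,1.3,1.15])
E
```

```text
[[-0.0021, -0.0141, 0.0042, -0.0017, -0.0009, -0.0017, 0], [-0.0, -0.0067, -0.0035, 0.0, 0.0, 0.0, 0], [0.0, -0.0071, -0.0025, 0.0, 0.0, 0.0, 0], [0.0, -0.0074, -0.0014, 0.0, 0.0, 0.0, 0], [-0.0, -0.0075, -0.0003, 0.0, 0.0, 0.0, 0], [-0.0, -0.0075, 0.0009, 0.0, 0.0, 0.0, 0], [0.0, -0.0073, 0.002, 0.0, 0.0, 0.0, 0]]
```

Request:
play_rows(moves=[[-0.002,-0.007,0.001,-0.0017,-0.001,-0.0017,0],[-0.001,-0.007,0,0,0,0,0],[0,-0.007,0,0,0,0,0],[0,-0.007,-0.002,0,0,0,0]])

```text
t: 20.1
eef_pos: [611.4, 204.6, 230.1]
tcp_rot: [3.141, 0.526, -3.117]
ft_force: [-0.4, 2.1, -1.4]
opening: 0.003
```

Run:
```python
from h import *
print(tipwhere(),forces())
armpath([1.45,1.3,1.15,1.0,.85,.7])
```

```text
[74.8  61.69 70.98] ('F_v', array([-0.94,  2.15, -1.04]), 'M_v', array([ 0.354,  0.279, -0.004]))
[[0.0018, -0.0137, -0.0012, 0.0017, 0.0024, 0.0015, 0], [-0.0, -0.0075, 0.0009, 0.0, 0.0, 0.0, 0], [0.0, -0.0073, 0.002, 0.0, 0.0, 0.0, 0], [-0.0, -0.0069, 0.003, 0.0, 0.0, 0.0, 0], [0.0, -0.0063, 0.004, 0.0, 0.0, 0.0, 0], [0.0, -0.0057, 0.0049, 0.0, 0.0, 0.0, 0]]
```

Request:
play_rows(moves=[[0.001,-0.007,-0.001,0.001,0.002,0.001,0],[0.0005,-0.007,0,0,0,0,0],[0,-0.0075,0.001,0,0,0,0],[0,-0.0073,0.002,0,0,0,0]])

```text
t: 20.5
eef_pos: [612.0, 173.4, 229.3]
tcp_rot: [3.14, 0.527, -3.118]
ft_force: [-2.6, 2.4, 2.5]
opening: 0.008
```

Run:
```python
from h import *
print(tipwhere(),forces())
armpath([1.0,.85,.7,.55])
c=cam('scene','c18');crop(c,310,150,430,270,5.5,'c18a')
```

```text
[74.28 30.5  70.36] ('F_v', array([-0.96,  2.49,  3.49]), 'M_v', array([ 0.481,  0.209, -0.016]))
[[0.0012, -0.0041, 0.0041, 0.0016, 0.0035, -0.0001, 0], [0.0, -0.0063, 0.004, 0.0, 0.0, 0.0, 0], [0.0, -0.0057, 0.0049, 0.0, 0.0, 0.0, 0], [-0.0, -0.0049, 0.0057, 0.0, 0.0, 0.0, 0]]
```

View pics/c18a.png

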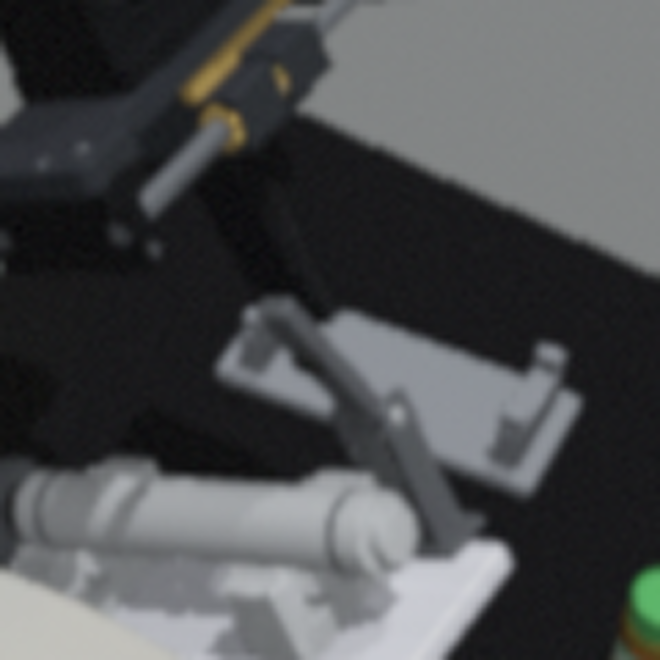

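Request:
play_rows(moves=[[0.0005,-0.004,0.004,0.0016,0.0035,0,0],[0,-0.006,0.004,0,0,0,0],[0,-0.0055,0.005,0,0,0,0]])

```text
t: 20.85
eef_pos: [619.0, 156.1, 217.1]
tcp_rot: [-3.141, 0.523, -3.119]
ft_force: [-1.1, 0.1, 3.5]
opening: 0.008
```

Run:
```python
from h import *
print(tipwhere(),forces())
armpath([.6,.45,.3,.2])
c=cam('scene','c19');crop(c,310,150,430,270,5.5,'c19a')
```

```text
[73.81 13.02 56.49] ('F_v', array([0.83, 0.12, 3.53]), 'M_v', array([ 0.095,  0.126, -0.057]))
[[0.0008, -0.002, 0.003, -0.0006, -0.0001, -0.0003, 0], [0.0, -0.0043, 0.0062, 0.0, 0.0, 0.0, 0], [-0.0, -0.0033, 0.0068, 0.0, 0.0, 0.0, 0], [0.0, -0.0016, 0.0047, 0.0, 0.0, 0.0, 0]]
```

View pics/c19a.png

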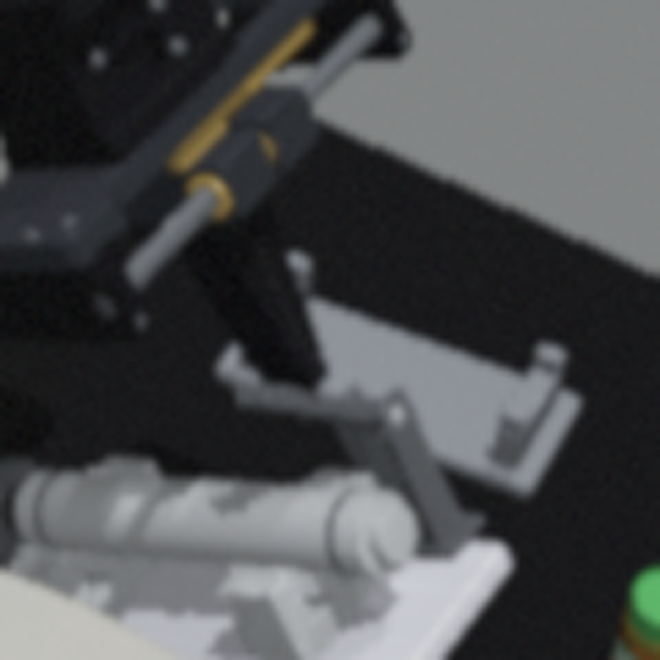

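Request:
play_rows(moves=[[0.0005,-0.002,0.003,0,0,0,0],[0,-0.004,0.005,0,0,0,0],[0,-0.0033,0.005,0,0,0,0]])

```text
t: 21.2
eef_pos: [626.1, 145.6, 203.8]
tcp_rot: [-3.141, 0.523, -3.119]
ft_force: [0.1, 3.8, 1.5]
opening: -0.001
```

Run:
```python
from h import *
print(tipwhere(),forces())
```

```text
[73.15  2.39 41.56] ('F_v', array([0.88, 3.76, 1.19]), 'M_v', array([0.58 , 0.114, 0.003]))
```

Request:
play_rows(moves=[[0,-0.001,0.003,0,0,0,0],[0,-0.0005,0.003,0,0,0,0],[0,0,0.002,0,0,0,0]])

```text
t: 21.5
eef_pos: [630.7, 143.2, 195.5]
tcp_rot: [-3.14, 0.522, -3.119]
ft_force: [-1.0, -1.9, 2.3]
opening: 0.005
```

Run:
```python
from h import *
print(tipwhere(),forces())
c=cam('scene','c20');crop(c,310,150,430,270,5.5,'c20a')
```

```text
[72.92 -0.11 32.12] ('F_v', array([ 0.21, -1.92,  2.5 ]), 'M_v', array([-0.267,  0.041, -0.073]))
```

View pics/c20a.png

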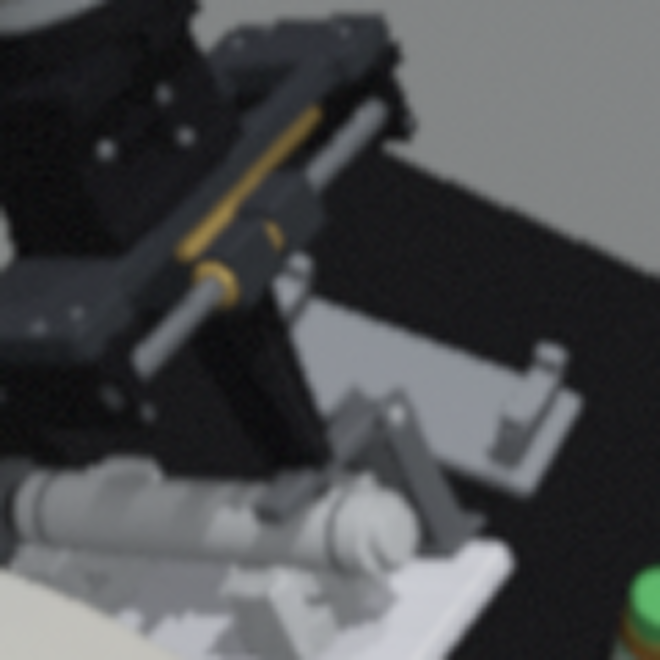

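Request:
play_rows(moves=[[0,0,0.001,0,0,0,0],[0,0,0.001,0,0,0,0]])

```text
t: 21.75
eef_pos: [631.7, 143.3, 193.4]
tcp_rot: [-3.14, 0.521, -3.119]
ft_force: [-0.6, -2.4, 2.2]
opening: 0.002
```

Request:
play_rows(moves=[[0,0,0.001,0,0,0,0]])

```text
t: 21.85
eef_pos: [632.2, 143.3, 192.5]
tcp_rot: [-3.14, 0.521, -3.119]
ft_force: [-0.5, -1.5, 2.6]
opening: 0.007
```

Request:
play_rows(moves=[[0,0,0.0008,0,0,0,0]])

```text
t: 21.95
eef_pos: [632.5, 143.3, 191.9]
tcp_rot: [-3.14, 0.521, -3.119]
ft_force: [-7.1, -2.6, 9.6]
opening: 0.004
```

Run:
```python
from h import *
print(tipwhere(),forces())
```

```text
[72.69 -0.15 28.12] ('F_v', array([-1.44, -2.4 , 11.91]), 'M_v', array([-0.407,  0.261, -0.004]))
```

Request:
play_rows(moves=[[0,0,0.0006,0,0,0,0]])

```text
t: 22.05
eef_pos: [632.6, 143.3, 191.9]
tcp_rot: [-3.14, 0.522, -3.119]
ft_force: [-8.3, -2.1, 12.0]
opening: 0.001
```

Run:
```python
from h import *
print(tipwhere(),forces())
```

```text
[72.77 -0.15 28.07] ('F_v', array([-1.21, -1.87, 14.54]), 'M_v', array([-0.433,  0.483, -0.021]))
```

Pad bears firmly (no further travel, 14.5 N). Retreat straight up.

Request:
play_rows(moves=[[0,0,-0.003,0,0,0,0],[0,0,-0.01,0,0,0,0],[0,0,-0.025,0,0,0,0],[0,0,-0.04,0,0,0,0],[0,0,-0.04,0,0,0,0],[0,0,-0.03,0,0,0,0],[0,0,0,0,0,0,0]])

```text
t: 22.75
eef_pos: [554.1, 142.7, 325.3]
tcp_rot: [-3.141, 0.518, -3.118]
ft_force: [0.6, -0.5, -0.2]
opening: 0.008
```

Run:
```python
from h import *
print(tipwhere(),forces(),state()['joints'])
w=cam('wrist','w21');c=cam('scene','c21');crop(c,290,150,430,280,5,'c21a');s=cam('side','s21');crop(s,190,150,400,330,3.5,'s21a')
overlay(c,armmodel(0)+column(vpt(V,(9.6,0,1.5)),vT(V)[0][:,0]),290,150,430,280,5,'o22')
```

```text
[ 71.44   1.13 182.81] ('F_v', array([ 0.36, -0.56, -0.48]), 'M_v', array([ 0.079,  0.098, -0.061])) [ 0.16937717  0.1675976   1.87723482 -0.13102574  0.58721397 -1.33449101]
```

View pics/c21a.png

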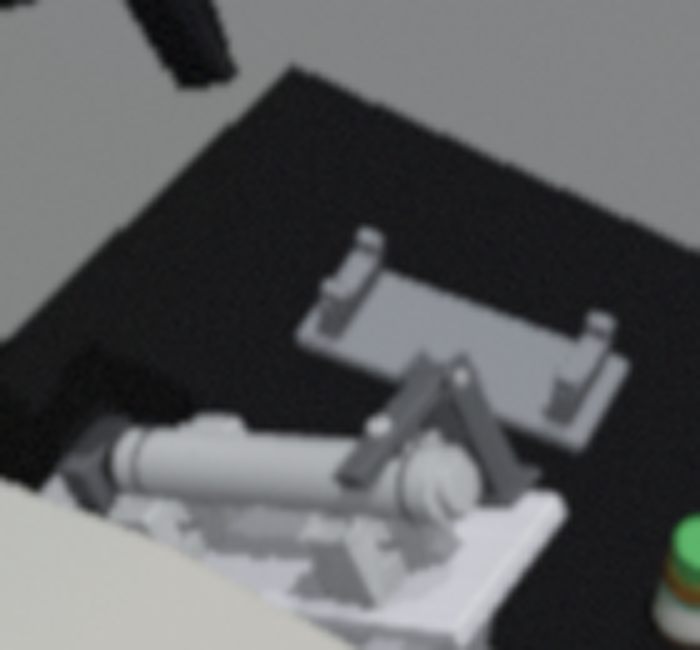

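View pics/o22.png

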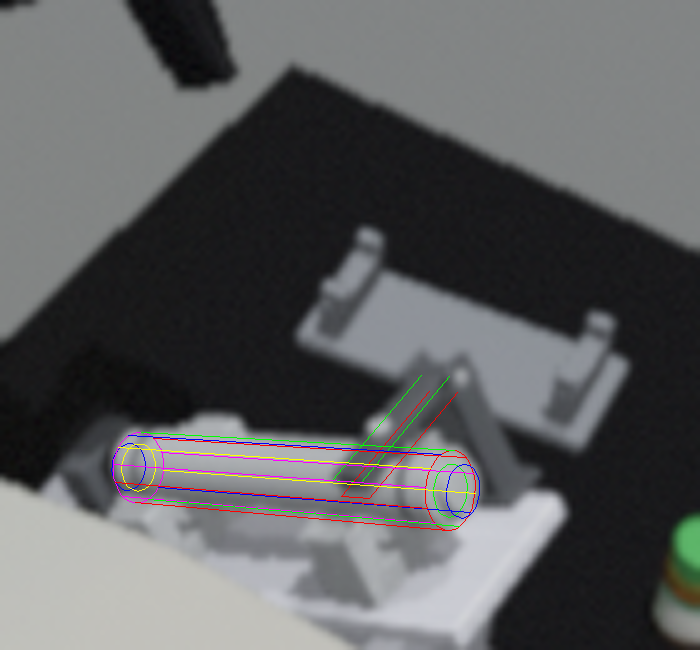

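View pics/w21.png

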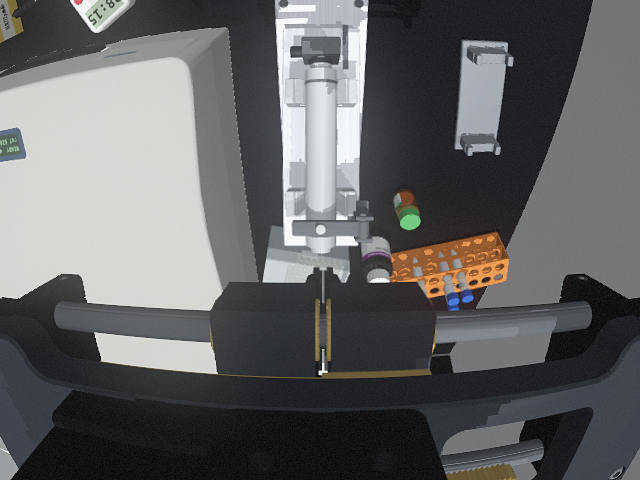

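View pics/s21a.png

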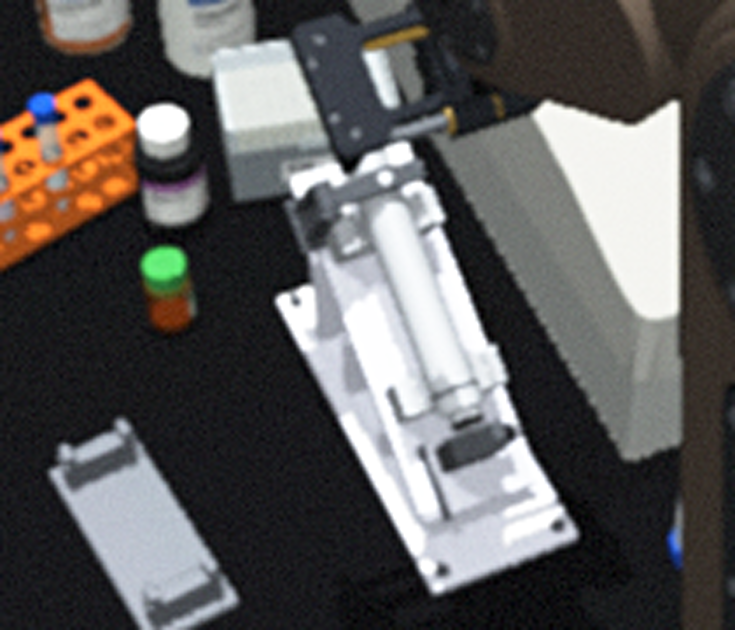

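Run:
```python
from h import *
w=cam('wrist');crop(w,270,10,370,260,3,'w22a');crop(w,285,25,360,110,8,'w22b')
```

```text
(no output)
```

View pics/w22b.png

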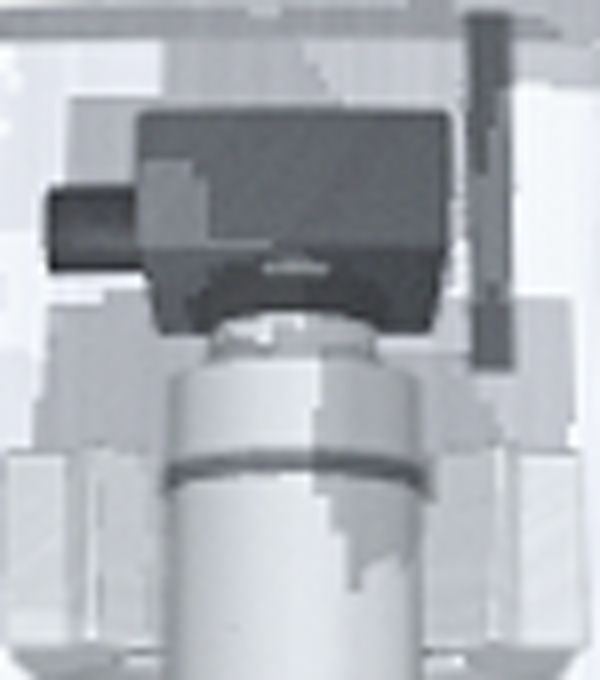

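Run:
```python
from h import *
w=cam('wrist');w15=np.load('w15.npy',allow_pickle=True).item();w14=cv2.imread('pics/w14.png')
Rv,t=vT(V)
def onv(c,u,v,z):
    o,d=ray(c,u,v,True);o=Rv.T@(o-t);d=Rv.T@d;return (o+d*(z-o[2])/d[2])
def groove(c,x,y0,y1):
    # darkest row of column-average and lip edge
    g=cv2.cvtColor(c['img'],cv2.COLOR_RGB2GRAY).astype(float)
    p=g[y0:y1,x-3:x+4].mean(1); return p.round(0)
print(groove(w,320,50,100));print(groove(w15,322,140,180))
crop(w15,280,100,370,200,7,'w15b')
np.save('w22.npy',w,allow_pickle=True)
```

```text
[103. 104. 103. 104. 104. 101. 113.  89. 135. 105.  74.  77.  77.  71.
 122. 212. 198. 192. 175. 169. 209. 224. 225. 225. 225. 225. 225. 225.
 225. 226. 230. 192. 126. 128. 179. 228. 226. 226. 226. 226. 225. 226.
 226. 225. 226. 226. 226. 226. 226. 226.]
[ 83.  85.  85.  84.  86. 130. 221. 163. 164. 163. 163. 162. 170. 212.
 216. 215. 214. 215. 215. 214. 214. 214. 219. 229. 228. 230. 227. 130.
 136. 133. 174. 227. 230. 228. 228. 228. 228. 228. 228. 229.]
```

View pics/w15b.png

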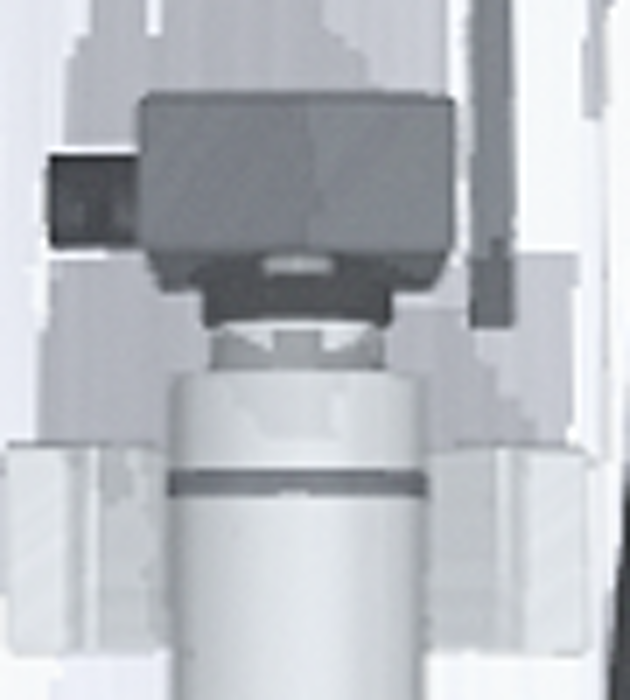

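Run:
```python
from h import *
w=np.load('w22.npy',allow_pickle=True).item();w15=np.load('w15.npy',allow_pickle=True).item()
Rv,t=vT(V)
def onv(c,u,v,z):
    o,d=ray(c,u,v,True);o=Rv.T@(o-t);d=Rv.T@d;return (o+d*(z-o[2])/d[2]).round(2)
for z0 in (0,1.5):
  print(onv(w15,322,168.4,15+z0),onv(w15,359,163.1,3+z0),onv(w15,322,100+98/7-.5,11+z0))
  print(onv(w,320,82.4,15+z0),onv(w,353,81,3+z0),onv(w,320,25+112/8-.5,11+z0))
```

```text
[-6.134e+01 -5.000e-02  1.500e+01] [-66.25  29.57   3.  ] [-1.0495e+02 -6.0000e-02  1.1000e+01]
[-61.84  -1.18  15.  ] [-65.81  29.1    3.  ] [-105.12   -1.23   11.  ]
[-6.128e+01 -5.000e-02  1.650e+01] [-66.17  29.42   4.5 ] [-1.0467e+02 -6.0000e-02  1.2500e+01]
[-61.55  -1.17  16.5 ] [-65.51  28.98   4.5 ] [-104.64   -1.22   12.5 ]
```

```bash
python3 -c "
from cell import *
print(job_done())"
```

```text
the job is handed in; nothing more can be done
None
```

I seated the column, slid it onto the stop, clamped it, and handed the job in at about 23 s of robot time.

- **Lowering:** The column went into the notches with its middle at about x = +25.5 mm. I felt about 26 N at first contact. The change in wrist moment matched an even load on both notches.
- **Sliding:** I released it, gripped it again at a slightly different tilt, and slid it gently down the slope. The tool stopped advancing and the force along the slope rose to about 5 N. That puts the stop pad fully in, with the middle at about x = +9.5 mm. I then let the column go.
- **Clamping:** I swung the arm over with the closed fingertips and pressed until it stopped moving, at about 14.5 N. Then I backed the gripper well clear.

**Last checks:**
- The column had not moved within the measurement error of about 0.5 mm since I let it go.
- It still sits against the pressed-in pad.
- The clamp arm lies flat across it.
- The other items show no sign of having moved, and the tool force reads about zero.

**Disagreements and limits:**
- Contact heights in the fixture came out about 2 mm higher than my camera estimate, which is within the calibration error.
- I judged the stop pad fully in from force and pictures, because its position was not measured directly.

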